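Free the water filter slide with the release pin

ROBOT

A 6-joint arm with a two-finger parallel gripper is mounted at the origin on a cart in front of the work surface, level with it; the furniture and walls round the work are solid. World frame = base frame: x ahead of the robot, y to its left, z up, the work surface at z = 0. Lengths are in m, angles in rad, forces in N, time in s.
With the tool pointing down it reaches from about 0.375 to 0.9 m from the base axis. Payload 3.1 kg.
Tool frame: the origin (TCP) lies midway between the tips of the shut fingers; the grasp point (between the pads) lies 19 mm behind it (manip.grasp_offset is the distance from the TCP to the grasp point, in m); z points along the fingers, y is the line along which they close (so a half turn about z gives the same grasp; the last joint's range is limited). The gripper opens to 85 mm and grips with 20 to 120 N. Pads are 22 mm wide; open, the fingers measure 114 mm over their backs; the gripper's body (76 mm by 85 mm) begins 54 mm behind the grasp point. The pads swing forward as they close: fully open they stand 13 mm farther back than shut.
Start: joints at [-1.302, 0.527, 1.433, -0, 1.181, -0.178], TCP at [0.271, -0.563, 0.231] pointing down, gripper open.
Joint ranges: [-3.08, 3.08], [-0.75, 2.2], [0.22, 2.44], [-1.43, 4.57], [0, 2.65], [-2.85, 2.85]. Speed limits (rad/s): [2.79, 2.79, 3.14, 3.14, 3.14, 3.14].

INTERFACE

Orientations are given as a unit quaternion [x, y, z, w].
In Python, from station import sensors, cams, order, manip gives the robot as it stands.
- The arm moves only by the tool move_arm, never from a script. Its argument "targets" is a list of rows, each an object of numbers: "dx", "dy", "dz": the shift along the world's x, y, z normalised to -1 to 1, where 1 is 25 mm; "rx", "ry", "rz": the turn, a rotation vector about the world's x, y, z normalised to -1 to 1, where 1 is 30 degrees. A call has exactly 10 rows; each row shifts and turns the commanded pose from where the row before left it; what a row does not reach is not made up. A row lasts 1/8 s, in which the tool goes at most 62.5 mm and 10.7 degrees, less where a joint would pass 70% of its speed; a pose out of reach is approached as far as the arm can. A call with a number of a shift or a turn outside -1 to 1 is refused whole. A call with a gripper value outside its range is refused whole. "claw" is the opening in per cent of the stroke, from 0 (shut) to 100 (fully open), set as the call begins (left out, the last holds). The fingers move at their own pace and stop on an object; "newtons" is the grip in N (left out, the last holds). Time passes only in rows, so rows that do not move let the fingers close, or fill a call up. It gives the time, the measured TCP pose, the force, the opening and the grip force at its end, in the units of the state.
- sensors.sense(): the state, without advancing time (a new reading comes with each control period).
- cams.snapshot(name): name is "side" or "top"; returns the picture (480x640x3 uint8, red, green, blue); there is no depth.
- cams.camera_model(name): a dict with "fx", "fy", "cx", "cy" (pixels), "distortion" ([k1, k2, p1, p2, k3] as OpenCV has them; the pictures are not rectified), "extrinsics" (4x4, takes a point from world to camera coordinates). Camera axes: x right, y down, z forward; pixel columns grow to the right and rows downward; lengths in m; the calibration is good to about 2 mm. A picture is of the moment at which its call begins. camera_model takes no time and is no camera call.
- order.sign_off(): hands the job in; it is judged then, once.
The state is a dict: "t": time; "q": joint angles; "qd": joint speeds; "tau": joint torques, N m; "tcp_pos": TCP position; "tool_rot": TCP orientation; "force": force on the tool from outside, world axes, zero at the start; "ft_torque": the same for the moment, N m; "finger_gap": opening from 0.0 (shut) to 1.0 (fully open); "gripper_force": force on a finger pad.
Only numpy, scipy, OpenCV 4.12 (cv2) and the standard library are available. Lean on these libraries where they do the work, as an engineer would, in place of code of your own. Each camera call takes 0.05 s, during which the arm holds its last target. There are 200 camera calls.

TASK

Take the steel pin tool from its wooden stand, put the pin down the small hole in the grey slide of the white water filter unit and gently press the sunken release button; keep it held down with the pin while you push the slide fully out to its stop, without letting the button up on the way and without forcing anything. Then draw the pin out, so that the button springs back up, and put the pin tool fully back upright in its stand. Move the slide with the pin only, and leave the salt shaker, spice jar and mug alone.

Things in the scene. Friction and masses are not known exactly. Their poses are not given: they have to be found in the camera images.
- filter_unit: low white bench-top filter unit, fixed, 170 (x) x 104 (y) x 68 mm high; origin at the centre of its underside, z up. Its front looks along its own -x. Two side walls 14 mm thick, top 62 mm up, with a 76 mm wide channel between them; a hood (top at 68 mm) covers the channel from x = +2 mm back to +85 mm. A grey slide, 68 mm wide, fills the channel in front of the hood; it carries four cross ribs near its front end and, behind these, one round hole 12 mm in diameter.
- hole_home (a point): point on the unit at own x = -34 mm, 56 mm up: nominal centre of the mouth of the hole, slide home. The real track was fixed up to 3 mm higher or lower and tilted up to 0.07 rad either way about a cross line at own x = +20 mm; neither can be read. So the mouth is up to 6.8 mm higher or lower, and on its way out the slide rises or sinks evenly by up to 3.7 mm more.
- filter_slide (a joint): travel of the grey slide along the unit's own -x (towards its front), m: 0 home, 0.052 against the outer stop. The hole and button travel with it. Its friction is about 2.5 N. At home it is latched (about 1.5 mm of play); if the button comes up on the way it latches again at about 15 or 31 mm, and beyond 46 mm the latch holds it out.
- release_button (a joint): how far the release button at the bottom of the hole is pressed, m: 0 up, 0.005 fully down on a hard stop. Black cap 10 mm in diameter, its top 9 mm below the mouth of the hole when up. The spring takes 3 N to start, about 7 N at 4 mm, where the slide comes free, and 8 N fully down. more than 25 N on the unit is forcing it.
- pin_tool: loose tool, 70 g, origin at the pin's lower tip, z up along the tool. Steel pin 6 mm in diameter and 45 mm long, then a round steel collar 22 mm in diameter from 45 to 49 mm, then a black square handle 16 x 16 mm (sides along the tool's x and y) from 49 to 99 mm. In the stand the collar rests on the stand's top, so its origin is 9 mm above the stand's.
- pin_stand: fixed wooden block 60 x 60 mm on an 80 x 80 x 8 mm foot, 54 mm high in all, origin at the centre of its underside. A hole 10 mm in diameter and 46 mm deep goes straight down from the centre of its top, its edge chamfered by 2 mm.
- salt: glass salt shaker with grey top, 44 mm in diameter, 90 mm high, origin under its centre; not to be disturbed.
- spice: spice jar with black cap, 41 mm in diameter, 105 mm high, origin under its centre; not to be disturbed.
- mug: pale striped mug, 86 x 116 x 101 mm, origin at the centre of its underside; not to be disturbed.
There are look-alikes about, which are no part of the job. There is more than one size of the pin_tool; the job needs the largest.

How it is judged:
On the way, in this order (a step that is already met when the one before it is completed fails the run):
1. the pin holds the button down while the slide is still home (value of joint release_button above 0.0035 m and value of joint filter_slide below 0.008 m and contact force between pin_tool and filter_unit above 2 N), for 0.1 s.
2. the slide is fully out with the pin still holding the button down (value of joint release_button above 0.003 m and value of joint filter_slide above 0.047 m and contact force between pin_tool and filter_unit above 1 N), for 0.1 s.
At the end, for the whole second after the job is handed in: The slide is out by at least 45 mm, latched there with the button up again (pressed less than 1 mm), and the pin tool stands at rest, upright within 0.08 rad, down in its stand's hole (collar within 3 mm of the stand's top, tip within 6 mm of the hole's axis) (value of joint filter_slide above 0.045 m and value of joint release_button below 0.001 m and horizontal distance between pin_tool and pin_stand below 0.006 m and z of pin_tool in the frame of pin_stand below 0.012 m and angle between pin_tool's own z axis and vertical below 0.08 rad and linear speed of pin_tool below 0.01 m/s); the robot touches nothing.
It fails at once if the button was let up before the slide was fully out (value of joint release_button below 0.0025 m and value of joint filter_slide between 0.01 and 0.042 m).
It fails at once if the pin was forced: more than 25 N on the unit (contact force between pin_tool and filter_unit above 25 N).
It fails at once if the gripper itself pushed on the filter unit (contact force between any of the fingers, the arm and filter_unit above 3 N).
It fails at once if the salt shaker, spice jar or mug was shifted by 30 mm or tipped (distance of any of salt, spice, mug from where it was at the start of the episode above 0.03 m or angle between any of salt, spice, mug's own z axis and vertical above 0.4 rad).
It also fails if it takes over 69 s, if anything falls off the work surface, if the arm or the gripper's body presses on something with over 40 N, if the wrist force passes 120 N, or if a joint passes its speed limit or range.

## Working session

There is one attempt and no reset: what is moved stays moved. The work goes in short steps, Python scripts to look and compute and a tool call to move; the robot and the scene stay as the last step left them, time stands still between calls to the robot, and variables do not carry over. Pictures are saved under pics/ and viewed, at most 10 in all, crops included, and the job is handed in when it is done.

Besides the shell and the picture viewer there is one more tool, called after ">>>" as name(argument=value, ...), one argument or row to a line, values as JSON. move_arm: Moves the arm, as the interface text tells. Scaled input: -1 to 1 covers 25 mm each way for a shift and 30 degrees each way for a turn. Its arguments: {"type":"object","properties":{"targets":{"type":"array"},"claw":{"type":"number"},"newtons":{"type":"number"}},"required":["targets"]}

```bash
mkdir -p pics; ls; python3 - <<'E'
from station import sensors,cams,manip
import cv2
for n in("side","top"):
    cv2.imwrite(f"pics/{n}0.png",cams.snapshot(n)[:,:,::-1]); m=cams.camera_model(n); print(n,m)
print(sensors.sense(),manip.grasp_offset)
E
```

```text
pics
side {'fx': 554.589644117036, 'fy': 554.589644117036, 'cx': 317.3486986995348, 'cy': 232.31958130151958, 'distortion': array([-0.01798632,  0.        ,  0.        ,  0.        ,  0.        ]), 'extrinsics': array([[ 0.9840452 , -0.17676493, -0.02022877, -0.56270185],
       [-0.10754324, -0.50037524, -0.85910364,  0.11301086],
       [ 0.14173742,  0.84757228, -0.51140173,  0.8846095 ],
       [ 0.        ,  0.        ,  0.        ,  1.        ]])}
top {'fx': 517.6077030376881, 'fy': 517.6077030376881, 'cx': 317.456918508399, 'cy': 246.7904587379915, 'distortion': array([-0.11499805,  0.        ,  0.        ,  0.        ,  0.        ]), 'extrinsics': array([[ 0.0273142 , -0.99934084, -0.02391268, -0.00678029],
       [-0.99383648, -0.02457716, -0.10809726,  0.57780625],
       [ 0.1074383 ,  0.02671789, -0.99385269,  0.97960677],
       [ 0.        ,  0.        ,  0.        ,  1.        ]])}
{'t': 0.1, 'q': array([-1.30150853e+00,  5.28332303e-01,  1.43377094e+00, -1.40584180e-05,
        1.18140768e+00, -1.78496338e-01]), 'qd': array([ 0.00166311, -0.00261796, -0.00289246,  0.0017463 ,  0.0010939 ,
        0.00055442]), 'tau': array([ 2.64178352e-04, -4.43302560e+01, -1.78586984e+01, -2.20771335e-04,
        3.85727501e-03,  1.39228703e-05]), 'tcp_pos': array([ 0.27045727, -0.56273952,  0.23045763]), 'tool_rot': array([ 9.75039653e-01,  2.22028724e-01, -5.00195142e-05, -9.57853732e-04]), 'force': array([ 0.30242953, -0.46867779, -0.23420891]), 'ft_torque': array([-0.0104855 , -0.03180287, -0.02472486]), 'gripper_force': 0.0, 'finger_gap': 0.9966564080353754} 0.0187
```

View pics/side0.png

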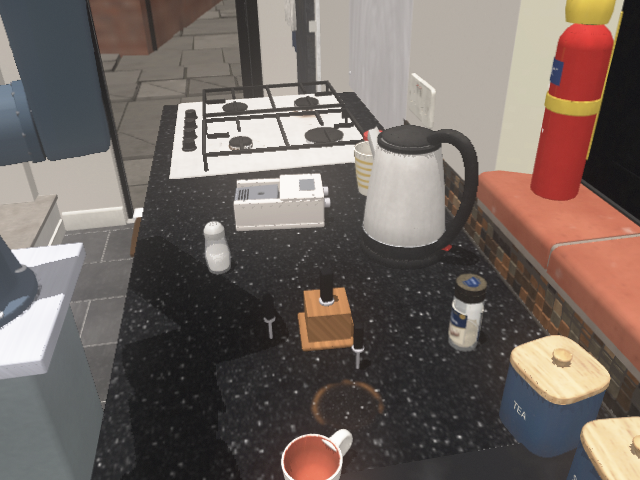

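View pics/top0.png

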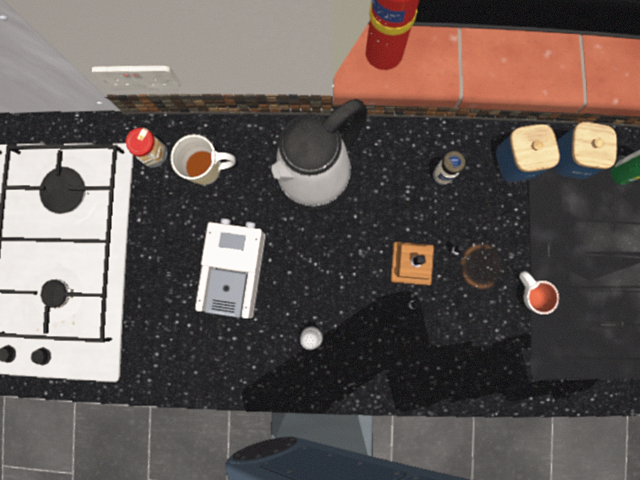

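The top view shows the filter unit at about (230,270), with its slide facing the robot and the hole near (227,288). The stand is at (413,262) with a tool in it. Two loose look-alike tools stand at side (269,318) and (358,350). Next I'll measure and take an enlarged crop of the tools.

```bash
cat >h.py <<'E'
import numpy as np,cv2
from station import cams,sensors
def ray(n,p):
    m=cams.camera_model(n);K=np.array([[m["fx"],0,m["cx"]],[0,m["fy"],m["cy"]],[0,0,1.]])
    u=cv2.undistortPoints(np.array([[p]],float),K,m["distortion"])[0,0]
    E=m["extrinsics"];R=E[:3,:3];return -R.T@E[:3,3],R.T@np.array([u[0],u[1],1])
def on(n,p,z):
    c,d=ray(n,p);return c+d*(z-c[2])/d[2]
def tri(p,q):
    c,d=ray("side",p);e,f=ray("top",q)
    s=np.linalg.lstsq(np.c_[d,-f],e-c,rcond=None)[0];a=c+s[0]*d;b=e+s[1]*f
    return (a+b)/2,np.linalg.norm(a-b)
def proj(n,P):
    m=cams.camera_model(n);K=np.array([[m["fx"],0,m["cx"]],[0,m["fy"],m["cy"]],[0,0,1.]]);E=m["extrinsics"]
    return cv2.projectPoints(np.array(P,float).reshape(-1,3),cv2.Rodrigues(E[:3,:3])[0],E[:3,3],K,m["distortion"])[0][:,0]
E
python3 - <<'E'
import cv2,numpy as np
s=cv2.imread("pics/side0.png");t=cv2.imread("pics/top0.png")
L=lambda im,g:(255*(im/255.)**g).astype(np.uint8)
a=cv2.resize(L(s[260:380,240:380],.6),None,fx=3.3,fy=3.3,interpolation=2)[:396,:400]
b=cv2.resize(L(t[215:315,190:270],.9),(400,500)[:2] and (317,396),interpolation=2)
c=cv2.resize(L(t[230:300,385:470],.6),(481,396)[:2],interpolation=2)
d=cv2.resize(L(s[170:235,225:335],.9),(400,236),interpolation=2)
o=np.zeros((600,800,3),np.uint8);o[:396,:400]=a;o[:396,400:717]=b
o[396:,:243]=cv2.resize(c,(243,204));o[396:,300:646]=cv2.resize(d,(346,204))
cv2.imwrite("pics/c1.png",o)
E
```

```text
(no output)
```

View pics/c1.png

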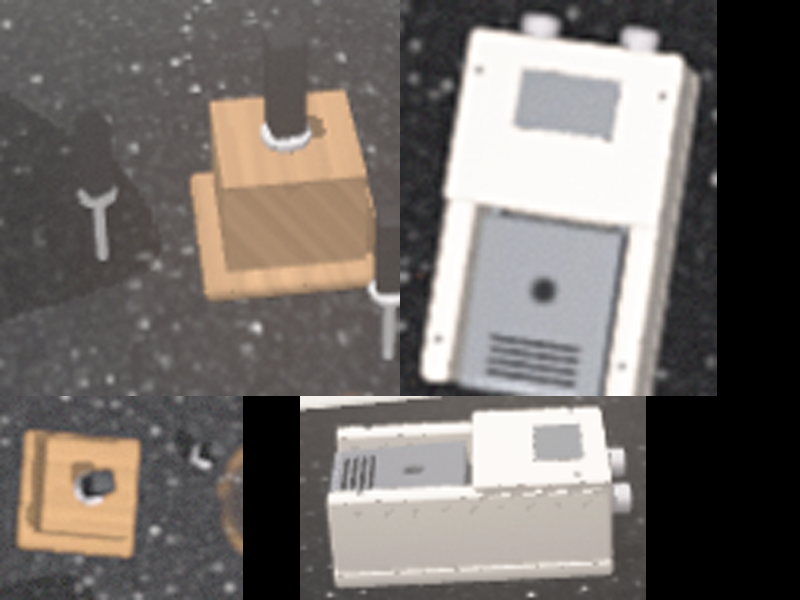

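The crop shows the tool in the stand, stand hole at about (418,261) in top, with the widest handle and collar. The loose ones are clearly smaller, so the stand's tool is the largest and the one meant. The unit's hole is at about top (226,288) and side (261,193).

```bash
python3 - <<'E'
from h import *
np.set_printoptions(precision=4,suppress=True)
t=cv2.imread("pics/top0.png").astype(int);s=cv2.imread("pics/side0.png").astype(int)
def cen(im,x0,y0,x1,y1,th):
    g=im[y0:y1,x0:x1].sum(2)/3.;w=np.clip(th-g,0,None);Y,X=np.mgrid[y0:y1,x0:x1];return np.array([(X*w).sum(),(Y*w).sum()])/w.sum()
ht=cen(t,220,282,233,295,110);hs=cen(s,254,188,269,198,110)
print("hole",ht,hs,tri(hs,ht),on("top",ht,.056),on("side",hs,.056))
g=t.min(2);m=np.zeros(g.shape,np.uint8);m[212:325,190:272]=(g[212:325,190:272]>215)*255
m=cv2.morphologyEx(m,cv2.MORPH_OPEN,np.ones((3,3),np.uint8))
c=max(cv2.findContours(m,0,2)[0],key=cv2.contourArea);a=cv2.approxPolyDP(c,3,True)[:,0];print("unit poly",a.tolist())
for p in a:print(p,on("top",p,.068)[:2],on("top",p,.062)[:2])
# slide blue-grey mask
b=np.zeros(g.shape,np.uint8);R=t[258:318,200:252];b[258:318,200:252]=((R[:,:,0]-R[:,:,2]>8)&(R.min(2)>80))*255
b=cv2.morphologyEx(b,cv2.MORPH_CLOSE,np.ones((9,9),np.uint8))
c=max(cv2.findContours(b,0,2)[0],key=cv2.contourArea);q=cv2.boxPoints(cv2.minAreaRect(c));P=np.array([on("top",p,.056)[:2] for p in q]);print("slide",q.tolist(),P,np.linalg.norm(P-np.roll(P,1,0),axis=1))
# stand
w=((t[:,:,2]-t[:,:,0]>50)&(t[:,:,2]>90)).astype(np.uint8)*255;k=np.zeros_like(w);k[235:292,385:440]=w[235:292,385:440]
c=max(cv2.findContours(k,0,2)[0],key=cv2.contourArea);h=cv2.minAreaRect(c);q=cv2.boxPoints(h);print("stand",h,q.tolist())
for p in q:print(on("top",p,.054)[:2],on("top",p,.008)[:2])
E
```

```text
hole [225.8138 287.9657] [259. 193.] (array([0.491 , 0.1804, 0.0542]), np.float64(0.002046835645147794)) [0.4919 0.18   0.056 ] [0.4897 0.1768 0.056 ]
unit poly [[209, 223], [211, 233], [206, 236], [198, 299], [203, 298], [209, 265], [247, 270], [247, 307], [243, 308], [243, 316], [247, 317], [260, 230], [251, 224], [245, 228]]
[209 223] [0.6144 0.2158] [0.6153 0.2172]
[211 233] [0.5952 0.2109] [0.596  0.2123]
[206 236] [0.5892 0.2203] [0.59   0.2218]
[198 299] [0.4693 0.2298] [0.4693 0.2313]
[203 298] [0.4715 0.2203] [0.4715 0.2217]
[209 265] [0.5341 0.2117] [0.5345 0.2131]
[247 270] [0.5266 0.1387] [0.5269 0.1397]
[247 307] [0.4573 0.136 ] [0.4572 0.1369]
[243 308] [0.4552 0.1435] [0.4551 0.1445]
[243 316] [0.4403 0.1429] [0.4401 0.1439]
[247 317] [0.4387 0.1353] [0.4385 0.1362]
[260 230] [0.6031 0.1171] [0.604  0.1179]
[251 224] [0.6142 0.1348] [0.6151 0.1357]
[245 228] [0.6063 0.1459] [0.6072 0.1469]
slide [[205.77999877929688, 312.53997802734375], [211.95999145507812, 269.27996826171875], [245.69998168945312, 274.0999755859375], [239.51998901367188, 317.3599853515625]] [[0.4441 0.2166]
 [0.5268 0.2084]
 [0.5194 0.1429]
 [0.4372 0.1514]] [0.0655 0.0831 0.066  0.0827]
stand ((412.048828125, 263.43902587890625), (40.975807189941406, 40.45602798461914), 4.969740867614746) [[389.8855895996094, 281.8161315917969], [393.3902893066406, 241.51219177246094], [434.2120666503906, 245.06192016601562], [430.7073669433594, 285.3658447265625]]
[ 0.512  -0.1313] [ 0.514  -0.1366]
[ 0.589 -0.137] [ 0.5947 -0.1426]
[ 0.5842 -0.2153] [ 0.5895 -0.2245]
[ 0.5071 -0.209 ] [ 0.5089 -0.2179]
```

```bash
python3 - <<'E'
from h import *
np.set_printoptions(precision=4,suppress=True)
t=cv2.imread("pics/top0.png").astype(int);s=cv2.imread("pics/side0.png").astype(int)
w=((t[:,:,2]-t[:,:,0]<35)&(t.max(2)<95)).astype(np.uint8)*255;k=np.zeros_like(w);k[252:270,408:429]=w[252:270,408:429]
c=max(cv2.findContours(k,0,2)[0],key=cv2.contourArea);h=cv2.minAreaRect(c);print(h)
for y in range(252,270):print(''.join('#' if k[y,x] else '.' for x in range(408,429)), t[y,408:429].max(1))
print("handle top",on("top",h[0],.108),"mid",on("top",h[0],.095))
print("loose",on("side",(358,367),0),on("side",(270,338),0),"bases stand front corners side:",on("side",(310,348),0.008),on("side",(353,345),0.008))
for n,p in(("salt",(219,270)),):print(n,on("side",p,0))
print("salt top",on("top",(311,338),.09),"mug etc",on("top",(197,160),.1))
print("proj stand top/collar/handle top for (.5518,-.1804):",proj("top",[[.5518,-.1804,.054],[.5518,-.1804,.108]]),proj("side",[[.5518,-.1804,.058],[.5518,-.1804,.108]]))
# block top corners in side view
k=((s[:,:,2]-s[:,:,0]>50)).astype(np.uint8)
for y in range(284,350,3):
    r=np.where(k[y,290:365])[0];print(y,(r.min()+290,r.max()+290) if len(r) else None,end=' ')
E
```

```text
((418.5, 260.0), (8.0, 11.0), 90.0)
..................... [218 212 196 174 168 169 167 167 168 197 218 225 225 224 224 223 222 220
 221 219 218]
..................... [205 187 149 119 115 118 119 118 123 146 190 211 213 210 212 212 217 218
 217 217 218]
..................... [202 176 122 107 107 107 106 106 109 115 147 165 165 157 155 169 187 204
 209 208 207]
..................... [212 179 128 109 110 114 113 110  97  83  91  99  96  81  81  98 142 182
 200 203 203]
.......#########..... [208 180 130 110 115 115 103  87  66  49  54  55  52  48  45  53 100 171
 203 205 202]
.....###########..... [207 180 125 108 104  89  68  48  37  45  53  62  58  55  56  53  87 168
 207 210 205]
.....############.... [211 184 127 113 101  63  31  24  25  42  62  65  63  62  63  57  84 165
 206 212 213]
.....############.... [213 188 142 118 102  56  25  19  23  38  57  66  67  64  64  62  76 145
 199 215 212]
.....############.... [213 203 170 137 106  58  24  19  21  43  63  73  68  68  69  66  66 129
 193 219 219]
.....############.... [210 208 184 150 131  70  23  17  25  43  61  71  71  67  70 
[... 1380 characters left out ...]
 290 (np.int64(306), np.int64(344)) 293 (np.int64(304), np.int64(345)) 296 (np.int64(304), np.int64(346)) 299 (np.int64(304), np.int64(347)) 302 (np.int64(304), np.int64(348)) 305 (np.int64(305), np.int64(348)) 308 (np.int64(305), np.int64(349)) 311 (np.int64(305), np.int64(350)) 314 (np.int64(298), np.int64(350)) 317 (np.int64(298), np.int64(351)) 320 (np.int64(299), np.int64(352)) 323 (np.int64(299), np.int64(352)) 326 (np.int64(299), np.int64(351)) 329 (np.int64(300), np.int64(352)) 332 (np.int64(300), np.int64(351)) 335 (np.int64(301), np.int64(351)) 338 (np.int64(301), np.int64(352)) 341 (np.int64(301), np.int64(352)) 344 (np.int64(302), np.int64(352)) 347 (np.int64(302), np.int64(341))
```

>>> move_arm(
  targets=[
    {"dx": 1, "dy": 1, "rz": 0.33},
    {"dx": 1, "dy": 1, "rz": 0.33},
    {"dx": 1, "dy": 1, "rz": 0.33},
    {"dx": 1, "dy": 1, "rz": 0.33},
    {"dx": 1, "dy": 1, "rz": 0.33},
    {"dx": 1, "dy": 1, "rz": 0.33},
    {"dx": 1, "dy": 1},
    {"dx": 1, "dy": 1},
    {"dx": 1, "dy": 1},
    {"dx": 1, "dy": 1},
  ],
  claw=100,
  newtons=50,
)

```text
schema error: expected keys dx, dy, dz, rx, ry, rz
```

>>> move_arm(
  targets=[
    {"dx": 0.7, "dy": 0.95, "dz": 0, "rx": 0, "ry": 0, "rz": 0.125},
    {"dx": 0.7, "dy": 0.95, "dz": 0, "rx": 0, "ry": 0, "rz": 0.125},
    {"dx": 0.7, "dy": 0.95, "dz": 0, "rx": 0, "ry": 0, "rz": 0.125},
    {"dx": 0.7, "dy": 0.95, "dz": 0, "rx": 0, "ry": 0, "rz": 0.125},
    {"dx": 0.7, "dy": 0.95, "dz": 0, "rx": 0, "ry": 0, "rz": 0.125},
    {"dx": 0.7, "dy": 0.95, "dz": 0, "rx": 0, "ry": 0, "rz": 0.125},
    {"dx": 0.7, "dy": 0.95, "dz": 0, "rx": 0, "ry": 0, "rz": 0.125},
    {"dx": 0.7, "dy": 0.95, "dz": 0, "rx": 0, "ry": 0, "rz": 0.125},
    {"dx": 0.7, "dy": 0.95, "dz": 0, "rx": 0, "ry": 0, "rz": 0.125},
    {"dx": 0.7, "dy": 0.95, "dz": 0, "rx": 0, "ry": 0, "rz": 0.125},
  ],
  claw=60,
  newtons=50,
)

```text
t: 1.35
tcp_pos: [0.4459, -0.3248, 0.2309]
tool_rot: [0.851, 0.525, -0.0, -0.0]
force: [0.2, -0.9, 0.6]
finger_gap: 0.603
gripper_force: 0.0
```

>>> move_arm(
  targets=[
    {"dx": 0.7, "dy": 0.95, "dz": 0, "rx": 0, "ry": 0, "rz": 0.125},
    {"dx": 0.7, "dy": 0.95, "dz": 0, "rx": 0, "ry": 0, "rz": 0.125},
    {"dx": 0.7, "dy": 0.95, "dz": 0, "rx": 0, "ry": 0, "rz": 0.125},
    {"dx": 0.7, "dy": 0.95, "dz": 0, "rx": 0, "ry": 0, "rz": 0.125},
    {"dx": 0.7, "dy": 0.95, "dz": 0, "rx": 0, "ry": 0, "rz": 0.125},
    {"dx": 0.7, "dy": 0.95, "dz": 0, "rx": 0, "ry": 0, "rz": 0.125},
    {"dx": 0, "dy": 0, "dz": -0.6, "rx": 0, "ry": 0, "rz": 0},
    {"dx": 0, "dy": 0, "dz": -0.6, "rx": 0, "ry": 0, "rz": 0},
    {"dx": 0, "dy": 0, "dz": -0.6, "rx": 0, "ry": 0, "rz": 0},
    {"dx": 0, "dy": 0, "dz": 0, "rx": 0, "ry": 0, "rz": 0},
  ],
)

```text
t: 2.6
tcp_pos: [0.549, -0.1835, 0.1842]
tool_rot: [0.734, 0.679, -0.001, -0.002]
force: [0.1, -0.6, 0.2]
finger_gap: 0.602
gripper_force: 0.0
```

```bash
python3 - <<'E'
from h import *
from scipy.spatial.transform import Rotation as R
s=sensors.sense();r=R.from_quat(s["tool_rot"]).as_matrix();print(s["t"],s["tcp_pos"],s["q"],r.round(3),np.degrees(np.arctan2(r[1,1],r[0,1])),s["finger_gap"],s["force"])
E
```

```text
2.6 [ 0.54901112 -0.18349034  0.18424816] [-5.15430595e-01  5.25613977e-01  1.59472537e+00 -1.51960149e-04
  1.02573858e+00 -4.38047387e-01] [[ 0.077  0.997 -0.004]
 [ 0.997 -0.077  0.002]
 [ 0.002 -0.004 -1.   ]] -4.428989854751471 0.601536447009694 [ 0.07602354 -0.63906664  0.16606384]
```

>>> move_arm(
  targets=[
    {"dx": 0.1, "dy": 0.12, "dz": -0.6, "rx": 0, "ry": 0, "rz": 0},
    {"dx": 0, "dy": 0, "dz": -0.6, "rx": 0, "ry": 0, "rz": 0},
    {"dx": 0, "dy": 0, "dz": -0.6, "rx": 0, "ry": 0, "rz": 0},
    {"dx": 0, "dy": 0, "dz": -0.6, "rx": 0, "ry": 0, "rz": 0},
    {"dx": 0, "dy": 0, "dz": -0.6, "rx": 0, "ry": 0, "rz": 0},
    {"dx": 0, "dy": 0, "dz": -0.6, "rx": 0, "ry": 0, "rz": 0},
    {"dx": 0, "dy": 0, "dz": -0.5, "rx": 0, "ry": 0, "rz": 0},
    {"dx": 0, "dy": 0, "dz": -0.5, "rx": 0, "ry": 0, "rz": 0},
    {"dx": 0, "dy": 0, "dz": 0, "rx": 0, "ry": 0, "rz": 0},
    {"dx": 0, "dy": 0, "dz": 0, "rx": 0, "ry": 0, "rz": 0},
  ],
)

```text
t: 3.85
tcp_pos: [0.5534, -0.1805, 0.0715]
tool_rot: [0.733, 0.68, 0.0, 0.0]
force: [-0.9, -0.0, -0.2]
finger_gap: 0.6
gripper_force: 0.0
```

```bash
python3 - <<'E'
from h import *
p=sensors.sense()["tcp_pos"];print(p,proj("side",[p]),proj("top",[p]))
a=cams.snapshot("side")[:,:,::-1][240:390,230:400];b=cams.snapshot("top")[:,:,::-1][190:310,350:480]
L=lambda im:(255*(im/255.)**.6).astype(np.uint8)
cv2.imwrite("pics/g1.png",np.hstack([cv2.resize(L(a),(453,400)),cv2.resize(L(b),(340,400))]))
E
```

```text
[ 0.5534084  -0.18049789  0.07152466] [[326.19168193 291.36311592]] [[417.51125272 259.90600505]]
```

View pics/g1.png

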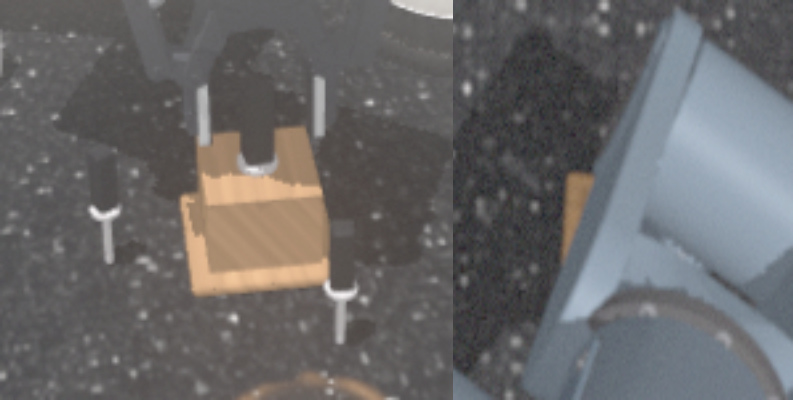

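The handle (left panel about (257,115)) sits midway between the two fingers (203,110) and (319,105), clear of both loose tools. Closing now.

>>> move_arm(
  targets=[
    {"dx": 0, "dy": 0, "dz": -0.1, "rx": 0, "ry": 0, "rz": 0},
    {"dx": 0, "dy": 0, "dz": 0, "rx": 0, "ry": 0, "rz": 0},
    {"dx": 0, "dy": 0, "dz": 0, "rx": 0, "ry": 0, "rz": 0},
    {"dx": 0, "dy": 0, "dz": 0, "rx": 0, "ry": 0, "rz": 0},
    {"dx": 0, "dy": 0, "dz": 0, "rx": 0, "ry": 0, "rz": 0},
    {"dx": 0, "dy": 0, "dz": 0, "rx": 0, "ry": 0, "rz": 0},
    {"dx": 0, "dy": 0, "dz": 0, "rx": 0, "ry": 0, "rz": 0},
    {"dx": 0, "dy": 0, "dz": 0, "rx": 0, "ry": 0, "rz": 0},
    {"dx": 0, "dy": 0, "dz": 0, "rx": 0, "ry": 0, "rz": 0},
    {"dx": 0, "dy": 0, "dz": 0, "rx": 0, "ry": 0, "rz": 0},
  ],
  claw=0,
  newtons=60,
)

```text
t: 5.2
tcp_pos: [0.5532, -0.1804, 0.069]
tool_rot: [0.733, 0.68, 0.0, 0.0]
force: [-0.3, 0.1, 5.6]
finger_gap: 0.185
gripper_force: 58.8
```

```bash
python3 - <<'E'
from h import *
s=sensors.sense();print({k:np.round(s[k],4) for k in("t","tcp_pos","tool_rot","force","ft_torque","finger_gap","gripper_force","q")})
E
```

```text
{'t': np.float64(5.2), 'tcp_pos': array([ 0.5532, -0.1804,  0.069 ]), 'tool_rot': array([7.334e-01, 6.798e-01, 0.000e+00, 1.000e-04]), 'force': array([-0.3407,  0.1463,  5.6402]), 'ft_torque': array([0.0995, 0.2051, 0.0181]), 'finger_gap': np.float64(0.1851), 'gripper_force': np.float64(58.7734), 'q': array([-0.5071,  0.6974,  1.6667, -0.    ,  0.7774, -0.4313])}
```

>>> move_arm(
  targets=[
    {"dx": 0, "dy": 0, "dz": 0.3, "rx": 0, "ry": 0, "rz": 0},
    {"dx": 0, "dy": 0, "dz": 0.7, "rx": 0, "ry": 0, "rz": 0},
    {"dx": 0, "dy": 0, "dz": 0.9, "rx": 0, "ry": 0, "rz": 0},
    {"dx": 0, "dy": 0, "dz": 0.9, "rx": 0, "ry": 0, "rz": 0},
    {"dx": 0, "dy": 0, "dz": 0.9, "rx": 0, "ry": 0, "rz": 0},
    {"dx": 0, "dy": 0, "dz": 0.7, "rx": 0, "ry": 0, "rz": 0},
    {"dx": -0.1, "dy": 0.5, "dz": 0, "rx": 0, "ry": 0, "rz": 0},
    {"dx": -0.17, "dy": 1, "dz": 0, "rx": 0, "ry": 0, "rz": 0},
    {"dx": -0.17, "dy": 1, "dz": 0, "rx": 0, "ry": 0, "rz": 0},
    {"dx": -0.17, "dy": 1, "dz": 0, "rx": 0, "ry": 0, "rz": 0},
  ],
)

```text
t: 6.45
tcp_pos: [0.5361, -0.0899, 0.1777]
tool_rot: [0.733, 0.68, -0.001, -0.002]
force: [-0.4, -0.3, -0.8]
finger_gap: 0.182
gripper_force: 58.5
```

>>> move_arm(
  targets=[
    {"dx": -0.17, "dy": 1, "dz": 0, "rx": 0, "ry": 0, "rz": 0},
    {"dx": -0.17, "dy": 1, "dz": 0, "rx": 0, "ry": 0, "rz": 0},
    {"dx": -0.17, "dy": 1, "dz": 0, "rx": 0, "ry": 0, "rz": 0},
    {"dx": -0.17, "dy": 1, "dz": 0, "rx": 0, "ry": 0, "rz": 0},
    {"dx": -0.17, "dy": 1, "dz": 0, "rx": 0, "ry": 0, "rz": 0},
    {"dx": -0.17, "dy": 1, "dz": 0, "rx": 0, "ry": 0, "rz": 0},
    {"dx": -0.17, "dy": 1, "dz": 0, "rx": 0, "ry": 0, "rz": 0},
    {"dx": -0.17, "dy": 1, "dz": 0, "rx": 0, "ry": 0, "rz": 0},
    {"dx": -0.17, "dy": 1, "dz": 0, "rx": 0, "ry": 0, "rz": 0},
    {"dx": -0.17, "dy": 0.9, "dz": 0, "rx": 0, "ry": 0, "rz": 0},
  ],
)

```text
t: 7.7
tcp_pos: [0.4927, 0.1568, 0.1778]
tool_rot: [0.733, 0.68, -0.001, -0.001]
force: [0.3, 0.0, -1.1]
finger_gap: 0.186
gripper_force: 58.5
```

>>> move_arm(
  targets=[
    {"dx": 0, "dy": 0, "dz": -0.6, "rx": 0, "ry": 0, "rz": 0},
    {"dx": 0, "dy": 0, "dz": -0.6, "rx": 0, "ry": 0, "rz": 0},
    {"dx": 0, "dy": 0, "dz": -0.4, "rx": 0, "ry": 0, "rz": 0},
    {"dx": 0, "dy": 0, "dz": 0, "rx": 0, "ry": 0, "rz": 0},
    {"dx": 0, "dy": 0, "dz": 0, "rx": 0, "ry": 0, "rz": 0},
    {"dx": 0, "dy": 0, "dz": 0, "rx": 0, "ry": 0, "rz": 0},
    {"dx": 0, "dy": 0, "dz": 0, "rx": 0, "ry": 0, "rz": 0},
    {"dx": 0, "dy": 0, "dz": 0, "rx": 0, "ry": 0, "rz": 0},
    {"dx": 0, "dy": 0, "dz": 0, "rx": 0, "ry": 0, "rz": 0},
    {"dx": 0, "dy": 0, "dz": 0, "rx": 0, "ry": 0, "rz": 0},
  ],
)

```text
t: 8.95
tcp_pos: [0.4954, 0.1547, 0.1388]
tool_rot: [0.733, 0.68, 0.0, 0.0]
force: [-0.1, -0.5, -1.0]
finger_gap: 0.186
gripper_force: 58.5
```

```bash
python3 - <<'E'
from h import *
np.set_printoptions(precision=4,suppress=True)
s=sensors.sense();p=s["tcp_pos"];print(p,s["force"],s["finger_gap"],s["tool_rot"])
tip=p-[0,0,.06];print("tip",tip,proj("side",[tip,p]),proj("top",[tip,p]))
a=cams.snapshot("side")[:,:,::-1];b=cams.snapshot("top")[:,:,::-1]
cv2.imwrite("pics/side2.png",a);cv2.imwrite("pics/top2.png",b)
cv2.imwrite("pics/h1.png",np.hstack([cv2.resize(a[130:230,225:335],(440,400),interpolation=2),cv2.resize(b[215:325,190:289],(360,400),interpolation=2)]))
E
```

```text
[0.4954 0.1547 0.1388] [-0.0889 -0.4887 -0.9919] 0.18627319395074204 [0.7334 0.6798 0.     0.    ]
tip [0.4954 0.1547 0.0788] [[262.1105 187.0287]
 [259.7903 157.5184]] [[236.8808 286.1586]
 [230.7483 285.0329]]
```

View pics/h1.png

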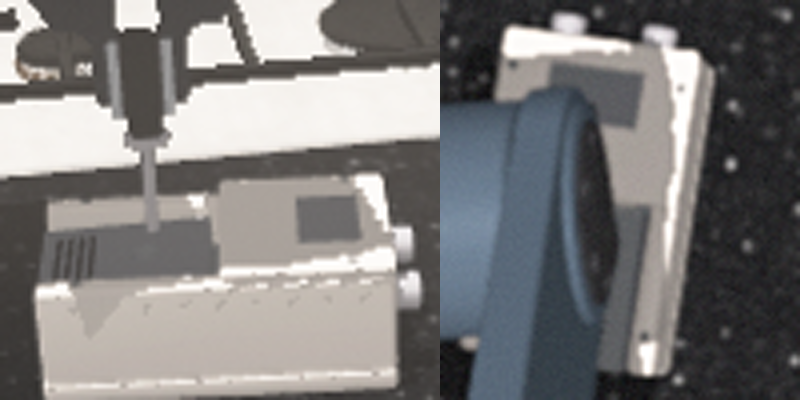

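The pin is held upright, with its tip at side crop (152,230), full-frame (262.6,187). The hole in side0 is near (261,193). The move ended about 25 mm short in y, so I'll refine the hole position before going down.

```bash
python3 - <<'E'
from h import *
np.set_printoptions(precision=4,suppress=True)
t=cv2.imread("pics/top0.png").mean(2);s=cv2.imread("pics/side0.png").mean(2);s2=cv2.imread("pics/side2.png").mean(2)
print(s[189:198,252:272].astype(int));print(s2[180:192,254:272].astype(int))
def cen(g,x0,y0,x1,y1):
    w=np.clip(np.median(g[y0:y1,x0:x1])-8-g[y0:y1,x0:x1],0,None);Y,X=np.mgrid[y0:y1,x0:x1];return np.array([(X*w).sum(),(Y*w).sum()])/w.sum()
ht=cen(t,220,282,233,295);hs=cen(s,255,189,268,198);print(ht,hs,tri(hs,ht))
for z in(.05,.056,.062):print(z,on("top",ht,z),on("side",hs,z))
E
```

```text
[[170 169 169 170 170 170 170 170 169 170 170 170 170 170 170 170 170 170
  170 170]
 [169 169 169 169 169 169 170 170 169 170 170 170 169 170 170 170 170 170
  170 170]
 [168 169 168 169 169 170 167 167 165 165 165 166 168 170 170 170 171 169
  170 171]
 [168 169 168 169 168 166 156 147 144 139 149 148 159 170 169 170 170 170
  170 169]
 [169 168 169 168 167 159 131 109 114 119 122 127 153 170 170 169 170 170
  170 170]
 [169 169 169 167 168 157 134 123 123 131 136 151 169 169 170 170 170 169
  170 170]
 [168 168 169 169 169 168 168 168 169 169 169 171 170 169 169 169 169 170
  170 169]
 [168 168 168 168 168 169 168 170 169 169 169 168 169 169 169 170 170 169
  170 170]
 [168 168 168 168 169 169 168 168 168 168 169 169 168 169 169 169 170 169
  170 169]]
[[164 165 166 166 166 166 163 146 144 145 151 167 168 169 169 169 169 170]
 [171 172 173 173 173 175 171 154 145 144 156 176 175 175 175 176 175 176]
 [173 174 173 173 174 174 171 154 145 145 155 174 174 173 173 173 172 172]
 [172 171 172 172 172 172 169 151 145 143 147 172 171 171 172 171 170 169]
 [172 172 172 171 171 171 166 148 145 145 147 164 164 164 163 161 149 148]
 [166 164 163 164 162 160 146 140 145 144 134 119 120 118 107 106 107 107]
 [131 118 117 106 106 106 106 115 143 143 134 106 106 106 106 107 107 106]
 [106 106 106 105 105 105 106 112 140 139 124 106 107 106 107 106 107 106]
 [105 106 106 106 106 105 105 107 111 110 105 105 106 105 106 106 107 106]
 [105 105 106 105 105 106 105 105 106 106 105 107 106 106 106 106 106 105]
 [106 106 105 106 105 105 106 106 106 107 105 106 106 105 105 105 106 105]
 [105 105 105 105 105 106 106 110 109 107 105 106 106 105 106 105 106 106]]
[225.7547 287.9291] [260.417  193.1699] (array([0.4924, 0.1806, 0.0535]), np.float64(0.0005949307604727596))
0.05 [0.4921 0.1813 0.05  ] [0.493  0.1876 0.05  ]
0.056 [0.492  0.1801 0.056 ] [0.4924 0.1755 0.056 ]
0.062 [0.4919 0.1789 0.062 ] [0.4917 0.1635 0.062 ]
```

>>> move_arm(
  targets=[
    {"dx": -0.14, "dy": 0.5, "dz": 0, "rx": 0, "ry": 0, "rz": 0},
    {"dx": 0, "dy": 0.52, "dz": 0, "rx": 0, "ry": 0, "rz": 0},
    {"dx": 0, "dy": 0, "dz": -0.2, "rx": 0, "ry": 0, "rz": 0},
    {"dx": 0, "dy": 0, "dz": -0.2, "rx": 0, "ry": 0, "rz": 0},
    {"dx": 0, "dy": 0, "dz": 0, "rx": 0, "ry": 0, "rz": 0},
    {"dx": 0, "dy": 0, "dz": 0, "rx": 0, "ry": 0, "rz": 0},
    {"dx": 0, "dy": 0, "dz": 0, "rx": 0, "ry": 0, "rz": 0},
    {"dx": 0, "dy": 0, "dz": 0, "rx": 0, "ry": 0, "rz": 0},
    {"dx": 0, "dy": 0, "dz": 0, "rx": 0, "ry": 0, "rz": 0},
    {"dx": 0, "dy": 0, "dz": 0, "rx": 0, "ry": 0, "rz": 0},
  ],
)

```text
t: 10.3
tcp_pos: [0.4919, 0.1801, 0.1289]
tool_rot: [0.733, 0.68, 0.0, 0.0]
force: [-0.4, -0.1, -0.9]
finger_gap: 0.19
gripper_force: 58.5
```

```bash
python3 - <<'E'
from h import *
np.set_printoptions(precision=4,suppress=True)
s=sensors.sense();p=s["tcp_pos"];print(p,s["force"],s["ft_torque"])
tip=p-[0,0,.06];print("tip",tip,proj("side",[tip,tip-[0,0,.015],p]))
a=cams.snapshot("side")[:,:,::-1];print(a.mean(2)[178:200,252:272].astype(int))
cv2.imwrite("pics/h2.png",cv2.resize(a[140:220,220:320],(800,600),interpolation=2))
E
```

```text
[0.4919 0.1801 0.1289] [-0.4055 -0.0522 -0.9298] [ 0.048  -0.0195  0.0035]
tip [0.4919 0.1801 0.0689] [[259.4878 186.181 ]
 [260.0526 193.1258]
 [257.1494 157.3884]]
[[ 87  91  93  94  89  93 118 147 143 121  94  97 111 103  99 101 102 103
  111 111]
 [119 124 129 132 127 131 149 146 145 144 141 148 179 162 162 163 163 164
  165 165]
 [165 164 166 165 166 166 155 146 146 147 166 167 167 168 168 169 170 170
  170 172]
 [172 171 172 172 172 172 162 145 146 146 174 175 175 176 176 177 176 177
  175 176]
 [174 174 173 174 174 174 172 147 146 147 173 173 173 174 174 173 173 173
  173 174]
 [173 173 173 172 172 171 169 145 147 144 171 172 173 172 172 172 172 172
  169 170]
 [172 172 172 173 172 172 168 144 146 142 156 167 166 166 166 166 164 162
  149 149]
 [166 166 167 165 165 164 161 144 146 140 126 134 134 122 122 121 110 109
  111 110]
 [135 134 132 121 120 109 112 136 141 135 113 110 109 109 109 109 110 110
  110 109]
 [108 109 109 109 109 109 109 112 115 114 110 108 109 111 109 109 110 109
  110 110]
 [108 108 108 108 108 109 108 108 109 109 108 109 110 110 109 109 109 110
  110 110]
[... 236 characters left out ...]
 108 109
  109 109]
 [107 108 109 108 107 108 110 112 113 113 113 111 109 109 109 110 108 109
  110 109]
 [108 109 106 107 108 107 108 109 111 112 113 110 107 110 108 109 109 109
  109 108]
 [108 107 106 107 107 106 104 109 111 111 110 110 109 108 109 109 109 109
  108 109]
 [107 107 108 108 107 108 107 108 109 108 109 107 108 108 109 108 109 108
  108 109]
 [107 107 107 108 108 107 107 107 109 108 108 107 109 109 108 109 108 109
  109 108]
 [106 107 106 107 108 108 107 108 107 108 109 107 108 108 109 109 109 108
  108 111]
 [106 107 107 109 114 115 116 120 122 128 129 127 130 150 153 155 149 153
  173 179]
 [158 160 161 163 183 182 184 194 199 212 214 213 220 244 246 247 243 246
  253 253]]
```

View pics/h2.png

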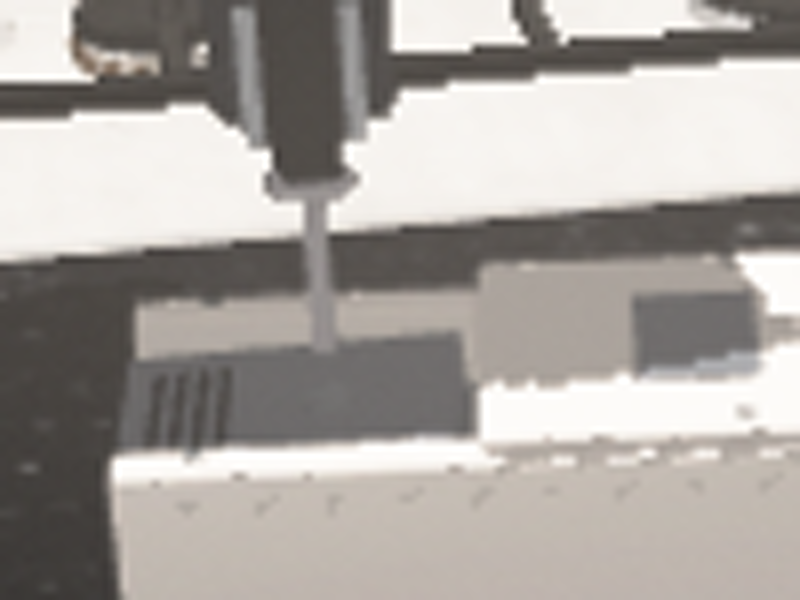

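Side view: the tip is at about (260.0,187), on the hole's column (260.4 → 260.6 predicted at mouth depth), so x agrees. Descending in small steps while watching the force.

>>> move_arm(
  targets=[
    {"dx": 0, "dy": 0, "dz": -0.1, "rx": 0, "ry": 0, "rz": 0},
    {"dx": 0, "dy": 0, "dz": -0.1, "rx": 0, "ry": 0, "rz": 0},
    {"dx": 0, "dy": 0, "dz": -0.1, "rx": 0, "ry": 0, "rz": 0},
    {"dx": 0, "dy": 0, "dz": -0.1, "rx": 0, "ry": 0, "rz": 0},
    {"dx": 0, "dy": 0, "dz": -0.06, "rx": 0, "ry": 0, "rz": 0},
    {"dx": 0, "dy": 0, "dz": -0.06, "rx": 0, "ry": 0, "rz": 0},
    {"dx": 0, "dy": 0, "dz": -0.04, "rx": 0, "ry": 0, "rz": 0},
    {"dx": 0, "dy": 0, "dz": 0, "rx": 0, "ry": 0, "rz": 0},
    {"dx": 0, "dy": 0, "dz": 0, "rx": 0, "ry": 0, "rz": 0},
    {"dx": 0, "dy": 0, "dz": 0, "rx": 0, "ry": 0, "rz": 0},
  ],
)

```text
t: 11.6
tcp_pos: [0.4919, 0.1802, 0.1149]
tool_rot: [0.733, 0.68, 0.0, 0.0]
force: [0.0, 0.2, -1.0]
finger_gap: 0.186
gripper_force: 58.5
```

>>> move_arm(
  targets=[
    {"dx": 0, "dy": 0, "dz": -0.04, "rx": 0, "ry": 0, "rz": 0},
    {"dx": 0, "dy": 0, "dz": 0, "rx": 0, "ry": 0, "rz": 0},
    {"dx": 0, "dy": 0, "dz": -0.04, "rx": 0, "ry": 0, "rz": 0},
    {"dx": 0, "dy": 0, "dz": 0, "rx": 0, "ry": 0, "rz": 0},
    {"dx": 0, "dy": 0, "dz": 0, "rx": 0, "ry": 0, "rz": 0},
    {"dx": 0, "dy": 0, "dz": 0, "rx": 0, "ry": 0, "rz": 0},
    {"dx": 0, "dy": 0, "dz": 0, "rx": 0, "ry": 0, "rz": 0},
    {"dx": 0, "dy": 0, "dz": 0, "rx": 0, "ry": 0, "rz": 0},
    {"dx": 0, "dy": 0, "dz": 0, "rx": 0, "ry": 0, "rz": 0},
    {"dx": 0, "dy": 0, "dz": 0, "rx": 0, "ry": 0, "rz": 0},
  ],
)

```text
t: 12.85
tcp_pos: [0.4919, 0.1801, 0.1128]
tool_rot: [0.733, 0.68, -0.0, -0.0]
force: [-0.5, -0.3, -1.5]
finger_gap: 0.187
gripper_force: 58.5
```

>>> move_arm(
  targets=[
    {"dx": 0, "dy": 0, "dz": -0.04, "rx": 0, "ry": 0, "rz": 0},
    {"dx": 0, "dy": 0, "dz": 0, "rx": 0, "ry": 0, "rz": 0},
    {"dx": 0, "dy": 0, "dz": -0.04, "rx": 0, "ry": 0, "rz": 0},
    {"dx": 0, "dy": 0, "dz": 0, "rx": 0, "ry": 0, "rz": 0},
    {"dx": 0, "dy": 0, "dz": 0, "rx": 0, "ry": 0, "rz": 0},
    {"dx": 0, "dy": 0, "dz": 0, "rx": 0, "ry": 0, "rz": 0},
    {"dx": 0, "dy": 0, "dz": 0, "rx": 0, "ry": 0, "rz": 0},
    {"dx": 0, "dy": 0, "dz": 0, "rx": 0, "ry": 0, "rz": 0},
    {"dx": 0, "dy": 0, "dz": 0, "rx": 0, "ry": 0, "rz": 0},
    {"dx": 0, "dy": 0, "dz": 0, "rx": 0, "ry": 0, "rz": 0},
  ],
)

```text
t: 14.1
tcp_pos: [0.4919, 0.1802, 0.1108]
tool_rot: [0.733, 0.68, 0.0, 0.0]
force: [0.5, -0.8, -0.4]
finger_gap: 0.19
gripper_force: 58.5
```

```bash
python3 - <<'E'
from h import *
a=cams.snapshot("side")[:,:,::-1];print(a.mean(2)[182:198,252:270].astype(int))
p=sensors.sense()["tcp_pos"];print(proj("side",[p-[0,0,.06]]))
E
```

```text
[[173 174 174 174 175 173 161 145 147 148 174 174 173 175 174 174 174 174]
 [171 172 171 172 172 173 169 145 145 146 171 172 174 173 173 172 173 174]
 [172 172 173 172 173 172 169 144 146 143 155 168 167 166 166 165 164 162]
 [167 167 166 164 165 164 161 141 147 140 125 136 133 120 121 120 109 110]
 [134 134 133 121 119 109 112 134 145 141 114 109 110 109 109 109 110 109]
 [109 108 108 107 108 108 112 133 146 139 118 108 110 109 109 109 109 109]
 [107 107 107 107 108 108 110 126 147 142 117 109 109 109 109 109 110 108]
 [108 109 108 108 108 107 110 126 145 139 119 109 108 109 109 109 109 110]
 [107 108 108 109 108 108 109 125 147 142 121 109 109 109 109 109 109 110]
 [107 108 107 108 108 108 110 123 145 143 127 110 109 109 109 110 108 108]
 [107 108 108 109 107 108 110 120 146 144 127 110 109 109 109 109 109 109]
 [107 107 107 108 108 107 108 118 145 144 128 110 107 108 109 108 109 109]
 [107 107 107 107 107 106 107 116 138 139 124 108 108 107 109 109 109 110]
 [107 107 107 108 108 107 107 107 109 108 108 107 109 108 109 109 109 108]
 [106 107 107 108 107 107 107 108 109 108 108 107 109 109 107 108 108 109]
 [106 107 106 108 107 107 107 107 108 108 108 107 107 108 109 109 108 108]]
[[260.15514058 194.51386794]]
```

>>> move_arm(
  targets=[
    {"dx": 0, "dy": 0, "dz": -0.04, "rx": 0, "ry": 0, "rz": 0},
    {"dx": 0, "dy": 0, "dz": 0, "rx": 0, "ry": 0, "rz": 0},
    {"dx": 0, "dy": 0, "dz": -0.04, "rx": 0, "ry": 0, "rz": 0},
    {"dx": 0, "dy": 0, "dz": 0, "rx": 0, "ry": 0, "rz": 0},
    {"dx": 0, "dy": 0, "dz": 0, "rx": 0, "ry": 0, "rz": 0},
    {"dx": 0, "dy": 0, "dz": 0, "rx": 0, "ry": 0, "rz": 0},
    {"dx": 0, "dy": 0, "dz": 0, "rx": 0, "ry": 0, "rz": 0},
    {"dx": 0, "dy": 0, "dz": 0, "rx": 0, "ry": 0, "rz": 0},
    {"dx": 0, "dy": 0, "dz": 0, "rx": 0, "ry": 0, "rz": 0},
    {"dx": 0, "dy": 0, "dz": 0, "rx": 0, "ry": 0, "rz": 0},
  ],
)

```text
t: 15.4
tcp_pos: [0.4919, 0.1802, 0.1088]
tool_rot: [0.733, 0.68, 0.0, -0.0]
force: [-0.2, 0.6, -0.8]
finger_gap: 0.188
gripper_force: 58.5
```

```bash
python3 - <<'E'
from h import *
a=cams.snapshot("side")[:,:,::-1];print(a.mean(2)[190:200,252:270].astype(int))
p=sensors.sense();print(p["force"],p["ft_torque"],proj("side",[p["tcp_pos"]-[0,0,.06]]))
E
```

```text
[[108 108 108 108 108 107 110 125 146 141 120 109 109 108 108 108 109 110]
 [107 107 108 107 107 107 110 124 146 142 127 110 108 108 109 109 109 109]
 [107 107 107 107 108 108 110 121 146 143 128 111 109 109 108 108 109 109]
 [108 107 106 107 107 107 108 118 146 143 127 109 108 108 110 109 108 109]
 [106 107 106 107 107 104 106 115 138 139 126 109 108 109 109 109 108 108]
 [106 107 107 107 108 108 108 108 108 108 109 109 108 108 109 109 109 108]
 [107 107 107 107 108 107 107 107 108 107 107 109 108 108 107 109 108 108]
 [106 106 107 107 107 108 107 108 107 108 107 108 108 108 108 107 108 108]
 [106 107 107 109 115 115 116 120 123 127 127 128 130 145 146 150 148 153]
 [159 159 160 164 183 182 185 195 200 213 213 214 219 239 240 244 243 246]]
[ 0.36188965 -0.52011835 -0.66081677] [0.04578283 0.04907651 0.00732683] [[260.20857466 195.44407969]]
```

The visible bottom of the pin stays at row 194 although it went 2 mm lower, so it is inside the hole. I'll go on down to the button.

>>> move_arm(
  targets=[
    {"dx": 0, "dy": 0, "dz": -0.04, "rx": 0, "ry": 0, "rz": 0},
    {"dx": 0, "dy": 0, "dz": -0.04, "rx": 0, "ry": 0, "rz": 0},
    {"dx": 0, "dy": 0, "dz": 0, "rx": 0, "ry": 0, "rz": 0},
    {"dx": 0, "dy": 0, "dz": 0, "rx": 0, "ry": 0, "rz": 0},
    {"dx": 0, "dy": 0, "dz": 0, "rx": 0, "ry": 0, "rz": 0},
    {"dx": 0, "dy": 0, "dz": 0, "rx": 0, "ry": 0, "rz": 0},
    {"dx": 0, "dy": 0, "dz": 0, "rx": 0, "ry": 0, "rz": 0},
    {"dx": 0, "dy": 0, "dz": 0, "rx": 0, "ry": 0, "rz": 0},
    {"dx": 0, "dy": 0, "dz": 0, "rx": 0, "ry": 0, "rz": 0},
    {"dx": 0, "dy": 0, "dz": 0, "rx": 0, "ry": 0, "rz": 0},
  ],
)

```text
t: 16.7
tcp_pos: [0.4919, 0.1801, 0.1068]
tool_rot: [0.733, 0.68, 0.0, 0.0]
force: [0.8, 0.2, -0.8]
finger_gap: 0.184
gripper_force: 58.5
```

>>> move_arm(
  targets=[
    {"dx": 0, "dy": 0, "dz": -0.04, "rx": 0, "ry": 0, "rz": 0},
    {"dx": 0, "dy": 0, "dz": -0.04, "rx": 0, "ry": 0, "rz": 0},
    {"dx": 0, "dy": 0, "dz": 0, "rx": 0, "ry": 0, "rz": 0},
    {"dx": 0, "dy": 0, "dz": 0, "rx": 0, "ry": 0, "rz": 0},
    {"dx": 0, "dy": 0, "dz": 0, "rx": 0, "ry": 0, "rz": 0},
    {"dx": 0, "dy": 0, "dz": 0, "rx": 0, "ry": 0, "rz": 0},
    {"dx": 0, "dy": 0, "dz": 0, "rx": 0, "ry": 0, "rz": 0},
    {"dx": 0, "dy": 0, "dz": 0, "rx": 0, "ry": 0, "rz": 0},
    {"dx": 0, "dy": 0, "dz": 0, "rx": 0, "ry": 0, "rz": 0},
    {"dx": 0, "dy": 0, "dz": 0, "rx": 0, "ry": 0, "rz": 0},
  ],
)

```text
t: 17.95
tcp_pos: [0.4919, 0.1802, 0.1048]
tool_rot: [0.733, 0.68, 0.0, 0.0]
force: [-0.4, 0.0, 1.6]
finger_gap: 0.183
gripper_force: 58.7
```

>>> move_arm(
  targets=[
    {"dx": 0, "dy": 0, "dz": -0.04, "rx": 0, "ry": 0, "rz": 0},
    {"dx": 0, "dy": 0, "dz": -0.04, "rx": 0, "ry": 0, "rz": 0},
    {"dx": 0, "dy": 0, "dz": 0, "rx": 0, "ry": 0, "rz": 0},
    {"dx": 0, "dy": 0, "dz": 0, "rx": 0, "ry": 0, "rz": 0},
    {"dx": 0, "dy": 0, "dz": 0, "rx": 0, "ry": 0, "rz": 0},
    {"dx": 0, "dy": 0, "dz": 0, "rx": 0, "ry": 0, "rz": 0},
    {"dx": 0, "dy": 0, "dz": 0, "rx": 0, "ry": 0, "rz": 0},
    {"dx": 0, "dy": 0, "dz": 0, "rx": 0, "ry": 0, "rz": 0},
    {"dx": 0, "dy": 0, "dz": 0, "rx": 0, "ry": 0, "rz": 0},
    {"dx": 0, "dy": 0, "dz": 0, "rx": 0, "ry": 0, "rz": 0},
  ],
)

```text
t: 19.2
tcp_pos: [0.492, 0.1802, 0.1028]
tool_rot: [0.733, 0.68, 0.0, 0.0]
force: [-0.4, 0.0, 4.4]
finger_gap: 0.189
gripper_force: 58.8
```

>>> move_arm(
  targets=[
    {"dx": 0, "dy": 0, "dz": -0.04, "rx": 0, "ry": 0, "rz": 0},
    {"dx": 0, "dy": 0, "dz": -0.04, "rx": 0, "ry": 0, "rz": 0},
    {"dx": 0, "dy": 0, "dz": 0, "rx": 0, "ry": 0, "rz": 0},
    {"dx": 0, "dy": 0, "dz": 0, "rx": 0, "ry": 0, "rz": 0},
    {"dx": 0, "dy": 0, "dz": 0, "rx": 0, "ry": 0, "rz": 0},
    {"dx": 0, "dy": 0, "dz": 0, "rx": 0, "ry": 0, "rz": 0},
    {"dx": 0, "dy": 0, "dz": 0, "rx": 0, "ry": 0, "rz": 0},
    {"dx": 0, "dy": 0, "dz": 0, "rx": 0, "ry": 0, "rz": 0},
    {"dx": 0, "dy": 0, "dz": 0, "rx": 0, "ry": 0, "rz": 0},
    {"dx": 0, "dy": 0, "dz": 0, "rx": 0, "ry": 0, "rz": 0},
  ],
)

```text
t: 20.45
tcp_pos: [0.4921, 0.1802, 0.101]
tool_rot: [0.733, 0.68, 0.0, 0.0]
force: [-1.3, -0.3, 5.7]
finger_gap: 0.186
gripper_force: 59.0
```

>>> move_arm(
  targets=[
    {"dx": 0, "dy": 0, "dz": -0.04, "rx": 0, "ry": 0, "rz": 0},
    {"dx": 0, "dy": 0, "dz": 0, "rx": 0, "ry": 0, "rz": 0},
    {"dx": 0, "dy": 0, "dz": 0, "rx": 0, "ry": 0, "rz": 0},
    {"dx": 0, "dy": 0, "dz": 0, "rx": 0, "ry": 0, "rz": 0},
    {"dx": 0, "dy": 0, "dz": 0, "rx": 0, "ry": 0, "rz": 0},
    {"dx": 0, "dy": 0, "dz": 0, "rx": 0, "ry": 0, "rz": 0},
    {"dx": 0, "dy": 0, "dz": 0, "rx": 0, "ry": 0, "rz": 0},
    {"dx": 0, "dy": 0, "dz": 0, "rx": 0, "ry": 0, "rz": 0},
    {"dx": 0, "dy": 0, "dz": 0, "rx": 0, "ry": 0, "rz": 0},
    {"dx": 0, "dy": 0, "dz": 0, "rx": 0, "ry": 0, "rz": 0},
  ],
)

```text
t: 21.7
tcp_pos: [0.4921, 0.1802, 0.1001]
tool_rot: [0.733, 0.68, 0.0, 0.0]
force: [0.6, 1.1, 7.1]
finger_gap: 0.183
gripper_force: 59.1
```

```bash
python3 -c "
from h import *
for i in range(3):
    s=sensors.sense();print(s['t'],s['tcp_pos'],s['force'],s['ft_torque']);cams.snapshot('side')"
```

```text
21.7 [0.49214609 0.180158   0.10011965] [0.61333158 1.07352544 7.0680734 ] [-0.01278826  0.0971451  -0.06553104]
21.75 [0.49210218 0.18019207 0.10012137] [-0.77772434  0.12321265  6.89023071] [-0.01426428  0.0431431  -0.01555931]
21.8 [0.49210233 0.18015551 0.10010745] [-0.84374829 -0.46283736  7.4681034 ] [-0.05103357  0.0485872   0.03948849]
```

>>> move_arm(
  targets=[
    {"dx": -0.04, "dy": 0.004, "dz": 0, "rx": 0, "ry": 0, "rz": 0},
    {"dx": -0.04, "dy": 0.004, "dz": 0, "rx": 0, "ry": 0, "rz": 0},
    {"dx": -0.04, "dy": 0.004, "dz": 0, "rx": 0, "ry": 0, "rz": 0},
    {"dx": -0.04, "dy": 0.004, "dz": 0, "rx": 0, "ry": 0, "rz": 0},
    {"dx": 0, "dy": 0, "dz": 0, "rx": 0, "ry": 0, "rz": 0},
    {"dx": 0, "dy": 0, "dz": 0, "rx": 0, "ry": 0, "rz": 0},
    {"dx": 0, "dy": 0, "dz": 0, "rx": 0, "ry": 0, "rz": 0},
    {"dx": 0, "dy": 0, "dz": 0, "rx": 0, "ry": 0, "rz": 0},
    {"dx": 0, "dy": 0, "dz": 0, "rx": 0, "ry": 0, "rz": 0},
    {"dx": 0, "dy": 0, "dz": 0, "rx": 0, "ry": 0, "rz": 0},
  ],
)

```text
t: 23.1
tcp_pos: [0.4899, 0.1805, 0.1005]
tool_rot: [0.733, 0.68, 0.002, 0.002]
force: [1.5, -0.1, 5.7]
finger_gap: 0.188
gripper_force: 59.1
```

```bash
cat >f.py <<'E'
from h import *
F=[]
for i in range(5):
    s=sensors.sense();F.append(s['force']);cams.snapshot('side')
print(s['t'],s['tcp_pos'].round(4),np.mean(F,0).round(2),np.std(F,0).round(2))
E
python3 f.py
```

```text
23.3 [0.4899 0.1805 0.1005] [ 2.   -1.02  6.52] [0.86 0.54 0.54]
```

>>> move_arm(
  targets=[
    {"dx": -0.04, "dy": 0.004, "dz": 0, "rx": 0, "ry": 0, "rz": 0},
    {"dx": -0.04, "dy": 0.004, "dz": 0, "rx": 0, "ry": 0, "rz": 0},
    {"dx": 0, "dy": 0, "dz": 0, "rx": 0, "ry": 0, "rz": 0},
    {"dx": 0, "dy": 0, "dz": 0, "rx": 0, "ry": 0, "rz": 0},
    {"dx": 0, "dy": 0, "dz": 0, "rx": 0, "ry": 0, "rz": 0},
    {"dx": 0, "dy": 0, "dz": 0, "rx": 0, "ry": 0, "rz": 0},
    {"dx": 0, "dy": 0, "dz": 0, "rx": 0, "ry": 0, "rz": 0},
    {"dx": 0, "dy": 0, "dz": 0, "rx": 0, "ry": 0, "rz": 0},
    {"dx": 0, "dy": 0, "dz": 0, "rx": 0, "ry": 0, "rz": 0},
    {"dx": 0, "dy": 0, "dz": 0, "rx": 0, "ry": 0, "rz": 0},
  ],
)

```text
t: 24.6
tcp_pos: [0.4879, 0.1807, 0.1005]
tool_rot: [0.733, 0.68, 0.002, 0.002]
force: [2.1, -0.5, 6.6]
finger_gap: 0.183
gripper_force: 59.1
```

```bash
python3 f.py; python3 - <<'E'
from h import *
s=sensors.sense();print(s["ft_torque"],s["tool_rot"],s["q"],s["tau"])
a=cams.snapshot("side")[:,:,::-1]
cv2.imwrite("pics/p1.png",cv2.resize(a[140:220,220:320],(800,600),interpolation=2))
E
```

```text
24.8 [0.4879 0.1807 0.1005] [ 1.82 -0.66  6.8 ] [0.4  0.37 0.5 ]
[-0.22863361 -0.43119919  0.04037015] [0.73329487 0.67990685 0.00171039 0.00154054] [ 1.40012426e-01  5.89017491e-01  1.81115896e+00 -8.58078651e-04
  7.36848841e-01  2.16166805e-01] [ 7.32311625e-01 -3.55965042e+01 -7.80013382e+00  2.66737724e-01
  5.57938814e-01  6.50796392e-04]
```

View pics/p1.png

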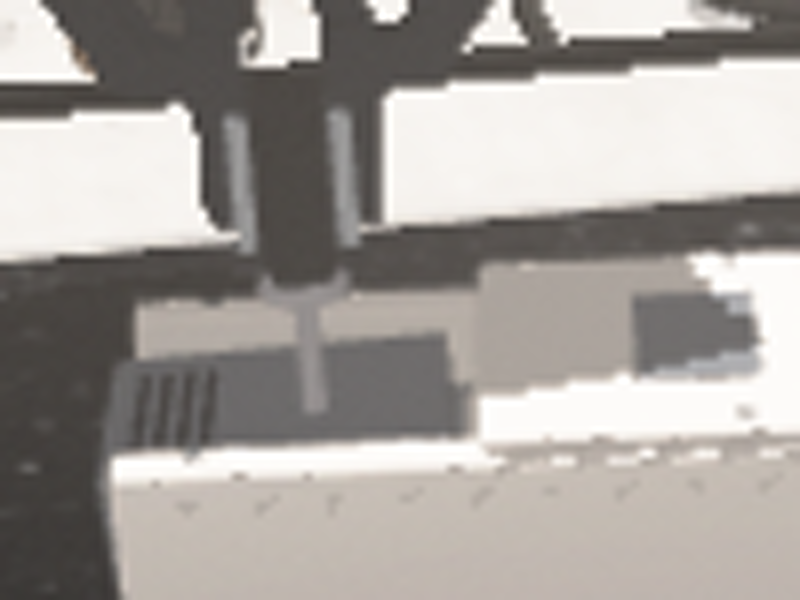

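The pin is in the hole and the ribs have moved about 1.6 px towards the front, so the slide is free and about 3 mm out with the button down. I'll continue in 5 mm steps and check the force each time.

>>> move_arm(
  targets=[
    {"dx": -0.04, "dy": 0.004, "dz": 0, "rx": 0, "ry": 0, "rz": 0},
    {"dx": -0.04, "dy": 0.004, "dz": 0, "rx": 0, "ry": 0, "rz": 0},
    {"dx": -0.04, "dy": 0.004, "dz": 0, "rx": 0, "ry": 0, "rz": 0},
    {"dx": -0.04, "dy": 0.004, "dz": 0, "rx": 0, "ry": 0, "rz": 0},
    {"dx": 0, "dy": 0, "dz": 0, "rx": 0, "ry": 0, "rz": 0},
    {"dx": 0, "dy": 0, "dz": 0, "rx": 0, "ry": 0, "rz": 0},
    {"dx": 0, "dy": 0, "dz": 0, "rx": 0, "ry": 0, "rz": 0},
    {"dx": 0, "dy": 0, "dz": 0, "rx": 0, "ry": 0, "rz": 0},
    {"dx": 0, "dy": 0, "dz": 0, "rx": 0, "ry": 0, "rz": 0},
    {"dx": 0, "dy": 0, "dz": 0, "rx": 0, "ry": 0, "rz": 0},
  ],
)

```text
t: 26.15
tcp_pos: [0.4839, 0.1811, 0.1004]
tool_rot: [0.733, 0.68, 0.002, 0.001]
force: [2.0, -0.5, 5.6]
finger_gap: 0.186
gripper_force: 59.1
```

```bash
python3 f.py
```

```text
26.35 [0.4839 0.1811 0.1004] [ 1.85 -1.04  6.03] [0.39 0.31 0.33]
```

>>> move_arm(
  targets=[
    {"dx": 0, "dy": 0, "dz": -0.02, "rx": 0, "ry": 0, "rz": 0},
    {"dx": -0.04, "dy": 0.004, "dz": -0.002, "rx": 0, "ry": 0, "rz": 0},
    {"dx": -0.04, "dy": 0.004, "dz": -0.002, "rx": 0, "ry": 0, "rz": 0},
    {"dx": -0.04, "dy": 0.004, "dz": -0.002, "rx": 0, "ry": 0, "rz": 0},
    {"dx": -0.04, "dy": 0.004, "dz": -0.002, "rx": 0, "ry": 0, "rz": 0},
    {"dx": -0.04, "dy": 0.004, "dz": -0.002, "rx": 0, "ry": 0, "rz": 0},
    {"dx": -0.04, "dy": 0.004, "dz": -0.002, "rx": 0, "ry": 0, "rz": 0},
    {"dx": 0, "dy": 0, "dz": 0, "rx": 0, "ry": 0, "rz": 0},
    {"dx": 0, "dy": 0, "dz": 0, "rx": 0, "ry": 0, "rz": 0},
    {"dx": 0, "dy": 0, "dz": 0, "rx": 0, "ry": 0, "rz": 0},
  ],
)

```text
t: 27.65
tcp_pos: [0.478, 0.1818, 0.0997]
tool_rot: [0.733, 0.68, 0.002, 0.001]
force: [3.0, -0.2, 5.8]
finger_gap: 0.187
gripper_force: 59.1
```

```bash
python3 f.py
```

```text
27.85 [0.478  0.1818 0.0997] [ 2.22 -0.56  6.55] [0.71 0.48 0.44]
```

>>> move_arm(
  targets=[
    {"dx": -0.04, "dy": 0.004, "dz": -0.003, "rx": 0, "ry": 0, "rz": 0},
    {"dx": -0.04, "dy": 0.004, "dz": -0.003, "rx": 0, "ry": 0, "rz": 0},
    {"dx": -0.04, "dy": 0.004, "dz": -0.003, "rx": 0, "ry": 0, "rz": 0},
    {"dx": -0.04, "dy": 0.004, "dz": -0.003, "rx": 0, "ry": 0, "rz": 0},
    {"dx": -0.04, "dy": 0.004, "dz": -0.003, "rx": 0, "ry": 0, "rz": 0},
    {"dx": -0.04, "dy": 0.004, "dz": -0.003, "rx": 0, "ry": 0, "rz": 0},
    {"dx": -0.04, "dy": 0.004, "dz": -0.003, "rx": 0, "ry": 0, "rz": 0},
    {"dx": -0.04, "dy": 0.004, "dz": -0.003, "rx": 0, "ry": 0, "rz": 0},
    {"dx": 0, "dy": 0, "dz": 0, "rx": 0, "ry": 0, "rz": 0},
    {"dx": 0, "dy": 0, "dz": 0, "rx": 0, "ry": 0, "rz": 0},
  ],
)

```text
t: 29.15
tcp_pos: [0.47, 0.1826, 0.0991]
tool_rot: [0.733, 0.68, 0.002, 0.001]
force: [1.3, -0.5, 6.7]
finger_gap: 0.184
gripper_force: 59.2
```

```bash
python3 f.py
```

```text
29.35 [0.47   0.1826 0.0991] [ 1.24 -0.58  6.71] [0.35 0.47 0.49]
```

>>> move_arm(
  targets=[
    {"dx": -0.04, "dy": 0.004, "dz": -0.0025, "rx": 0, "ry": 0, "rz": 0},
    {"dx": -0.04, "dy": 0.004, "dz": -0.0025, "rx": 0, "ry": 0, "rz": 0},
    {"dx": -0.04, "dy": 0.004, "dz": -0.0025, "rx": 0, "ry": 0, "rz": 0},
    {"dx": -0.04, "dy": 0.004, "dz": -0.0025, "rx": 0, "ry": 0, "rz": 0},
    {"dx": -0.04, "dy": 0.004, "dz": -0.0025, "rx": 0, "ry": 0, "rz": 0},
    {"dx": -0.04, "dy": 0.004, "dz": -0.0025, "rx": 0, "ry": 0, "rz": 0},
    {"dx": -0.04, "dy": 0.004, "dz": -0.0025, "rx": 0, "ry": 0, "rz": 0},
    {"dx": -0.04, "dy": 0.004, "dz": -0.0025, "rx": 0, "ry": 0, "rz": 0},
    {"dx": -0.04, "dy": 0.004, "dz": -0.0025, "rx": 0, "ry": 0, "rz": 0},
    {"dx": 0, "dy": 0, "dz": 0, "rx": 0, "ry": 0, "rz": 0},
  ],
)

```text
t: 30.65
tcp_pos: [0.461, 0.1836, 0.0985]
tool_rot: [0.733, 0.68, 0.002, 0.001]
force: [0.5, -0.2, 7.5]
finger_gap: 0.186
gripper_force: 59.2
```

```bash
python3 f.py
```

```text
30.85 [0.461  0.1836 0.0985] [ 1.61 -0.43  6.7 ] [0.57 0.36 0.48]
```

Stable; same slope for another 9 mm.

>>> move_arm(
  targets=[
    {"dx": -0.04, "dy": 0.004, "dz": -0.0025, "rx": 0, "ry": 0, "rz": 0},
    {"dx": -0.04, "dy": 0.004, "dz": -0.0025, "rx": 0, "ry": 0, "rz": 0},
    {"dx": -0.04, "dy": 0.004, "dz": -0.0025, "rx": 0, "ry": 0, "rz": 0},
    {"dx": -0.04, "dy": 0.004, "dz": -0.0025, "rx": 0, "ry": 0, "rz": 0},
    {"dx": -0.04, "dy": 0.004, "dz": -0.0025, "rx": 0, "ry": 0, "rz": 0},
    {"dx": -0.04, "dy": 0.004, "dz": -0.0025, "rx": 0, "ry": 0, "rz": 0},
    {"dx": -0.04, "dy": 0.004, "dz": -0.0025, "rx": 0, "ry": 0, "rz": 0},
    {"dx": -0.04, "dy": 0.004, "dz": -0.0025, "rx": 0, "ry": 0, "rz": 0},
    {"dx": -0.04, "dy": 0.004, "dz": -0.0025, "rx": 0, "ry": 0, "rz": 0},
    {"dx": 0, "dy": 0, "dz": 0, "rx": 0, "ry": 0, "rz": 0},
  ],
)

```text
t: 32.15
tcp_pos: [0.4521, 0.1846, 0.098]
tool_rot: [0.733, 0.68, 0.002, 0.001]
force: [1.3, 0.2, 6.5]
finger_gap: 0.186
gripper_force: 59.2
```

```bash
python3 f.py
```

```text
32.35 [0.452  0.1846 0.0979] [1.59 0.1  6.72] [0.4  0.42 0.77]
```

>>> move_arm(
  targets=[
    {"dx": -0.04, "dy": 0.004, "dz": -0.0025, "rx": 0, "ry": 0, "rz": 0},
    {"dx": -0.04, "dy": 0.004, "dz": -0.0025, "rx": 0, "ry": 0, "rz": 0},
    {"dx": -0.04, "dy": 0.004, "dz": -0.0025, "rx": 0, "ry": 0, "rz": 0},
    {"dx": -0.04, "dy": 0.004, "dz": -0.0025, "rx": 0, "ry": 0, "rz": 0},
    {"dx": -0.04, "dy": 0.004, "dz": -0.0025, "rx": 0, "ry": 0, "rz": 0},
    {"dx": -0.04, "dy": 0.004, "dz": -0.0025, "rx": 0, "ry": 0, "rz": 0},
    {"dx": -0.04, "dy": 0.004, "dz": -0.0025, "rx": 0, "ry": 0, "rz": 0},
    {"dx": -0.04, "dy": 0.004, "dz": -0.0025, "rx": 0, "ry": 0, "rz": 0},
    {"dx": -0.04, "dy": 0.004, "dz": -0.0025, "rx": 0, "ry": 0, "rz": 0},
    {"dx": 0, "dy": 0, "dz": 0, "rx": 0, "ry": 0, "rz": 0},
  ],
)

```text
t: 33.65
tcp_pos: [0.4431, 0.1855, 0.0974]
tool_rot: [0.733, 0.68, 0.002, 0.001]
force: [1.4, -0.5, 6.2]
finger_gap: 0.182
gripper_force: 59.2
```

```bash
python3 f.py; python3 - <<'E'
from h import *
a=cams.snapshot("side")[:,:,::-1];cv2.imwrite("pics/p2.png",cv2.resize(a[140:220,220:320],(800,600),interpolation=2))
E
```

```text
33.85 [0.4431 0.1855 0.0974] [ 1.7  -0.04  6.72] [0.42 0.54 0.34]
```

View pics/p2.png

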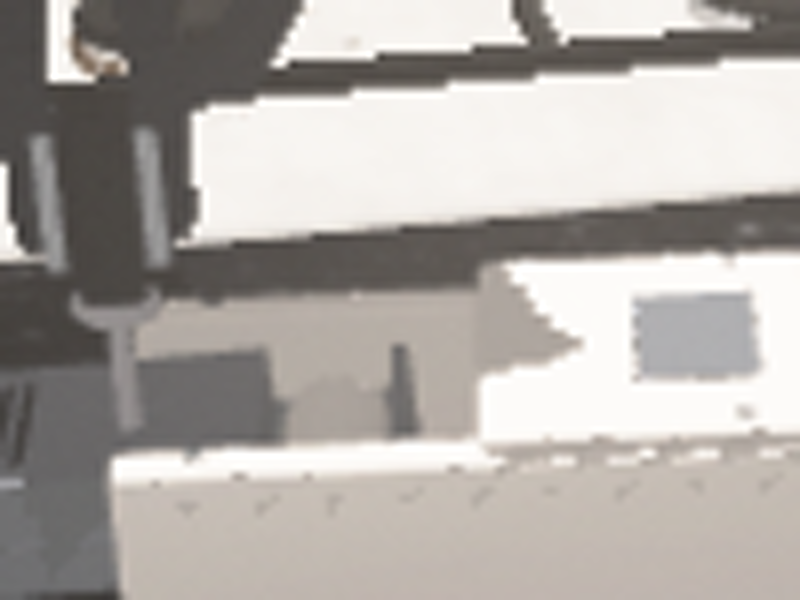

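The slide's rear edge has gone from about x=463 to 270 in the crop, roughly 44 mm out, with the pin still in the hole. I'll take the rest slowly.

>>> move_arm(
  targets=[
    {"dx": -0.04, "dy": 0.004, "dz": -0.0025, "rx": 0, "ry": 0, "rz": 0},
    {"dx": -0.04, "dy": 0.004, "dz": -0.0025, "rx": 0, "ry": 0, "rz": 0},
    {"dx": -0.04, "dy": 0.004, "dz": -0.0025, "rx": 0, "ry": 0, "rz": 0},
    {"dx": -0.04, "dy": 0.004, "dz": -0.0025, "rx": 0, "ry": 0, "rz": 0},
    {"dx": 0, "dy": 0, "dz": 0, "rx": 0, "ry": 0, "rz": 0},
    {"dx": 0, "dy": 0, "dz": 0, "rx": 0, "ry": 0, "rz": 0},
    {"dx": 0, "dy": 0, "dz": 0, "rx": 0, "ry": 0, "rz": 0},
    {"dx": 0, "dy": 0, "dz": 0, "rx": 0, "ry": 0, "rz": 0},
    {"dx": 0, "dy": 0, "dz": 0, "rx": 0, "ry": 0, "rz": 0},
    {"dx": 0, "dy": 0, "dz": 0, "rx": 0, "ry": 0, "rz": 0},
  ],
)

```text
t: 35.2
tcp_pos: [0.4396, 0.1859, 0.0972]
tool_rot: [0.733, 0.68, 0.003, 0.002]
force: [3.2, 0.6, 6.8]
finger_gap: 0.189
gripper_force: 59.1
```

>>> move_arm(
  targets=[
    {"dx": -0.04, "dy": 0.004, "dz": -0.0025, "rx": 0, "ry": 0, "rz": 0},
    {"dx": 0, "dy": 0, "dz": 0, "rx": 0, "ry": 0, "rz": 0},
    {"dx": 0, "dy": 0, "dz": 0, "rx": 0, "ry": 0, "rz": 0},
    {"dx": 0, "dy": 0, "dz": 0, "rx": 0, "ry": 0, "rz": 0},
    {"dx": 0, "dy": 0, "dz": 0, "rx": 0, "ry": 0, "rz": 0},
    {"dx": 0, "dy": 0, "dz": 0, "rx": 0, "ry": 0, "rz": 0},
    {"dx": 0, "dy": 0, "dz": 0, "rx": 0, "ry": 0, "rz": 0},
    {"dx": 0, "dy": 0, "dz": 0, "rx": 0, "ry": 0, "rz": 0},
    {"dx": 0, "dy": 0, "dz": 0, "rx": 0, "ry": 0, "rz": 0},
    {"dx": 0, "dy": 0, "dz": 0, "rx": 0, "ry": 0, "rz": 0},
  ],
)

```text
t: 36.45
tcp_pos: [0.4393, 0.186, 0.0973]
tool_rot: [0.733, 0.68, 0.003, 0.002]
force: [3.1, -1.3, 7.8]
finger_gap: 0.186
gripper_force: 59.2
```

```bash
python3 f.py
```

```text
36.65 [0.4393 0.186  0.0973] [ 2.7  -0.65  6.86] [0.38 0.65 0.97]
```

>>> move_arm(
  targets=[
    {"dx": 0.08, "dy": -0.008, "dz": 0, "rx": 0, "ry": 0, "rz": 0},
    {"dx": 0, "dy": 0, "dz": 0, "rx": 0, "ry": 0, "rz": 0},
    {"dx": 0, "dy": 0, "dz": 0.1, "rx": 0, "ry": 0, "rz": 0},
    {"dx": 0, "dy": 0, "dz": 0.2, "rx": 0, "ry": 0, "rz": 0},
    {"dx": 0, "dy": 0, "dz": 0.2, "rx": 0, "ry": 0, "rz": 0},
    {"dx": 0, "dy": 0, "dz": 0.3, "rx": 0, "ry": 0, "rz": 0},
    {"dx": 0, "dy": 0, "dz": 0.6, "rx": 0, "ry": 0, "rz": 0},
    {"dx": 0, "dy": 0, "dz": 0.8, "rx": 0, "ry": 0, "rz": 0},
    {"dx": 0, "dy": 0, "dz": 0.8, "rx": 0, "ry": 0, "rz": 0},
    {"dx": 0, "dy": 0, "dz": 0.4, "rx": 0, "ry": 0, "rz": 0},
  ],
)

```text
t: 37.95
tcp_pos: [0.4373, 0.1855, 0.1822]
tool_rot: [0.733, 0.68, -0.0, -0.0]
force: [-0.3, 0.4, -1.1]
finger_gap: 0.184
gripper_force: 58.6
```

```bash
python3 - <<'E'
from h import *
s=sensors.sense();print(s['tcp_pos'],s['tool_rot'],s['force'],s['finger_gap'])
print("move units",((np.array([.5532,-.1804])-s['tcp_pos'][:2])/.025).round(3))
cv2.imwrite("pics/side3.png",cams.snapshot("side")[:,:,::-1])
E
```

```text
[0.43733204 0.18549136 0.18222259] [ 7.33351275e-01  6.79849886e-01 -1.79681347e-04 -8.41286409e-05] [-0.25320319  0.43457106 -1.05075041] 0.18380323755397127
move units [  4.635 -14.636]
```

>>> move_arm(
  targets=[
    {"dx": 0.64, "dy": -0.5, "dz": 0, "rx": 0, "ry": 0, "rz": 0},
    {"dx": 0.5, "dy": -1, "dz": 0, "rx": 0, "ry": 0, "rz": 0},
    {"dx": 0.5, "dy": -1, "dz": 0, "rx": 0, "ry": 0, "rz": 0},
    {"dx": 0.5, "dy": -1, "dz": 0, "rx": 0, "ry": 0, "rz": 0},
    {"dx": 0.5, "dy": -1, "dz": 0, "rx": 0, "ry": 0, "rz": 0},
    {"dx": 0.5, "dy": -1, "dz": 0, "rx": 0, "ry": 0, "rz": 0},
    {"dx": 0.5, "dy": -1, "dz": 0, "rx": 0, "ry": 0, "rz": 0},
    {"dx": 0.5, "dy": -1, "dz": 0, "rx": 0, "ry": 0, "rz": 0},
    {"dx": 0.5, "dy": -1, "dz": 0, "rx": 0, "ry": 0, "rz": 0},
    {"dx": 0, "dy": -1, "dz": 0, "rx": 0, "ry": 0, "rz": 0},
  ],
)

```text
t: 39.25
tcp_pos: [0.5551, -0.0543, 0.1802]
tool_rot: [0.734, 0.68, -0.0, -0.0]
force: [0.6, -0.2, -0.6]
finger_gap: 0.188
gripper_force: 58.6
```

>>> move_arm(
  targets=[
    {"dx": 0, "dy": -1, "dz": 0, "rx": 0, "ry": 0, "rz": 0},
    {"dx": 0, "dy": -1, "dz": 0, "rx": 0, "ry": 0, "rz": 0},
    {"dx": 0, "dy": -1, "dz": 0, "rx": 0, "ry": 0, "rz": 0},
    {"dx": 0, "dy": -1, "dz": 0, "rx": 0, "ry": 0, "rz": 0},
    {"dx": 0, "dy": -0.8, "dz": 0, "rx": 0, "ry": 0, "rz": 0},
    {"dx": 0, "dy": -0.34, "dz": 0, "rx": 0, "ry": 0, "rz": 0},
    {"dx": 0, "dy": 0, "dz": 0, "rx": 0, "ry": 0, "rz": 0},
    {"dx": 0, "dy": 0, "dz": -0.6, "rx": 0, "ry": 0, "rz": 0},
    {"dx": 0, "dy": 0, "dz": -0.6, "rx": 0, "ry": 0, "rz": 0},
    {"dx": 0, "dy": 0, "dz": 0, "rx": 0, "ry": 0, "rz": 0},
  ],
)

```text
t: 40.5
tcp_pos: [0.5525, -0.1791, 0.1493]
tool_rot: [0.733, 0.68, -0.001, -0.002]
force: [-0.4, 0.8, -0.5]
finger_gap: 0.184
gripper_force: 58.6
```

```bash
python3 - <<'E'
from h import *
s=sensors.sense();p=s['tcp_pos'];print(p,s['tool_rot'],s['force'])
tip=p-[0,0,.06];print(proj("side",[tip]))
a=cams.snapshot("side")[:,:,::-1];print(a.mean(2)[int(proj("side",[tip])[0,1])-8:int(proj("side",[tip])[0,1])+4,316:338].astype(int))
b=cv2.imread("pics/side3.png")
L=lambda im:(255*(im/255.)**.7).astype(np.uint8)
cv2.imwrite("pics/s1.png",np.hstack([cv2.resize(L(a[220:350,280:370]),(415,600),interpolation=2),cv2.resize(b[140:270,200:280],(370,600),interpolation=2)]))
E
```

```text
[ 0.55248388 -0.17905611  0.14928909] [ 0.7330905   0.68012683 -0.0007432  -0.00229443] [-0.39959359  0.80472125 -0.49122137]
[[325.18069707 280.47802051]]
[[ 38  39  40  38  37  38  36  54 109 136 137 128  74  36  38  37  38  39
   45  53  47  38]
 [ 38  38  38  39  39  36  37  53 108 136 137 129  77  41  37  37  38  38
   43  44  46  42]
 [ 38  39  41  39  38  36  39  54 110 136 136 128  75  40  39  39  37  39
   40  41  42  39]
 [ 37  41  43  41  37  36  36  55 109 137 137 127  74  38  39  40  39  37
   37  38  40  39]
 [ 39  38  40  39  37  38  36  55 109 136 137 127  72  37  38  37  37  36
   38  41  38  36]
 [ 43  40  39  38  36  37  36  55 110 135 136 128  73  38  39  41  39  38
   36  39  37  38]
 [ 38  37  37  38  39  37  36  54 109 136 137 128  74  39  39  41  42  37
   38  38  36  39]
 [ 36  37  36  37  39  39  38  56 109 136 136 127  74  40  37  37  39  37
   38  37  38  39]
 [ 36  37  38  40  41  44  43  56 107 133 136 128  70  39  35  36  37  36
   36  36  39  39]
 [ 37  35  38  41  49  62  57  49  66 106 126 117  49  38  36  37  38  39
   37  36  37  40]
 [ 38  37  38  39  45  52  53  48  43  37  37  40  42  39  39  38  39  42
   40  39  38  37]
 [ 37  35  35  36  38  39  38  39  39  38  38  36  39  40  42  42  41  42
   47  49  45  40]]
```

View pics/s1.png

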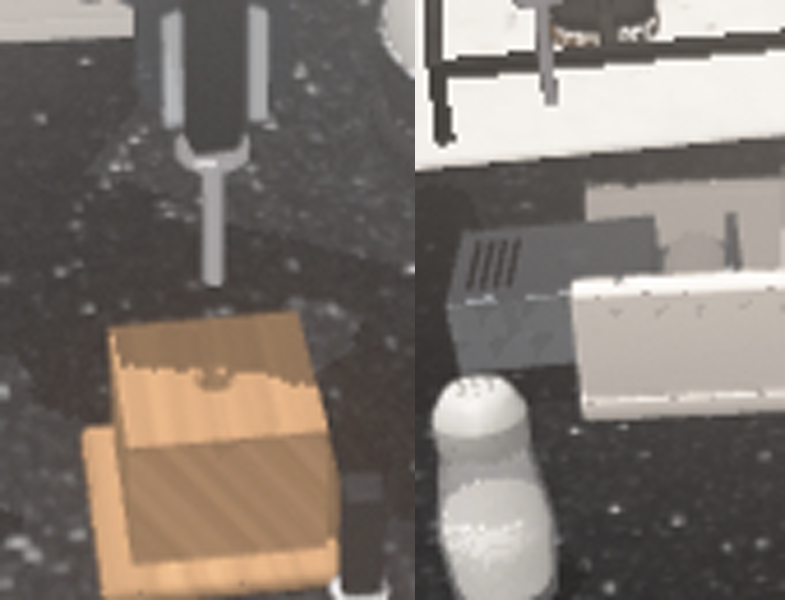

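The slide is out (right panel, ribs at (493,262)), and the tool hangs straight above the stand hole (left panel, tip (213,283), hole (213,378)). I'll lower it near the top and correct.

>>> move_arm(
  targets=[
    {"dx": 0, "dy": 0, "dz": -0.4, "rx": 0, "ry": 0, "rz": 0},
    {"dx": 0, "dy": 0, "dz": -0.4, "rx": 0, "ry": 0, "rz": 0},
    {"dx": 0, "dy": 0, "dz": 0, "rx": 0, "ry": 0, "rz": 0},
    {"dx": 0, "dy": 0, "dz": 0, "rx": 0, "ry": 0, "rz": 0},
    {"dx": 0, "dy": 0, "dz": 0, "rx": 0, "ry": 0, "rz": 0},
    {"dx": 0, "dy": 0, "dz": 0, "rx": 0, "ry": 0, "rz": 0},
    {"dx": 0, "dy": 0, "dz": 0, "rx": 0, "ry": 0, "rz": 0},
    {"dx": 0, "dy": 0, "dz": 0, "rx": 0, "ry": 0, "rz": 0},
    {"dx": 0, "dy": 0, "dz": 0, "rx": 0, "ry": 0, "rz": 0},
    {"dx": 0, "dy": 0, "dz": 0, "rx": 0, "ry": 0, "rz": 0},
  ],
)

```text
t: 41.8
tcp_pos: [0.5539, -0.1804, 0.1314]
tool_rot: [0.733, 0.68, -0.0, -0.0]
force: [0.2, -0.1, -0.4]
finger_gap: 0.184
gripper_force: 58.6
```

>>> move_arm(
  targets=[
    {"dx": -0.028, "dy": 0, "dz": -0.3, "rx": 0, "ry": 0, "rz": 0},
    {"dx": 0, "dy": 0, "dz": -0.2, "rx": 0, "ry": 0, "rz": 0},
    {"dx": 0, "dy": 0, "dz": -0.1, "rx": 0, "ry": 0, "rz": 0},
    {"dx": 0, "dy": 0, "dz": -0.1, "rx": 0, "ry": 0, "rz": 0},
    {"dx": 0, "dy": 0, "dz": -0.1, "rx": 0, "ry": 0, "rz": 0},
    {"dx": 0, "dy": 0, "dz": -0.1, "rx": 0, "ry": 0, "rz": 0},
    {"dx": 0, "dy": 0, "dz": -0.1, "rx": 0, "ry": 0, "rz": 0},
    {"dx": 0, "dy": 0, "dz": 0, "rx": 0, "ry": 0, "rz": 0},
    {"dx": 0, "dy": 0, "dz": 0, "rx": 0, "ry": 0, "rz": 0},
    {"dx": 0, "dy": 0, "dz": 0, "rx": 0, "ry": 0, "rz": 0},
  ],
)

```text
t: 43.05
tcp_pos: [0.5532, -0.1805, 0.1065]
tool_rot: [0.733, 0.68, 0.0, 0.0]
force: [0.2, 0.5, -1.4]
finger_gap: 0.187
gripper_force: 58.6
```

Tip is in the hole with no contact force. Down another 36 mm, to just above the seat.

>>> move_arm(
  targets=[
    {"dx": 0, "dy": 0, "dz": -0.2, "rx": 0, "ry": 0, "rz": 0},
    {"dx": 0, "dy": 0, "dz": -0.3, "rx": 0, "ry": 0, "rz": 0},
    {"dx": 0, "dy": 0, "dz": -0.3, "rx": 0, "ry": 0, "rz": 0},
    {"dx": 0, "dy": 0, "dz": -0.3, "rx": 0, "ry": 0, "rz": 0},
    {"dx": 0, "dy": 0, "dz": -0.2, "rx": 0, "ry": 0, "rz": 0},
    {"dx": 0, "dy": 0, "dz": -0.1, "rx": 0, "ry": 0, "rz": 0},
    {"dx": 0, "dy": 0, "dz": -0.04, "rx": 0, "ry": 0, "rz": 0},
    {"dx": 0, "dy": 0, "dz": 0, "rx": 0, "ry": 0, "rz": 0},
    {"dx": 0, "dy": 0, "dz": 0, "rx": 0, "ry": 0, "rz": 0},
    {"dx": 0, "dy": 0, "dz": 0, "rx": 0, "ry": 0, "rz": 0},
  ],
)

```text
t: 44.3
tcp_pos: [0.5533, -0.1805, 0.0706]
tool_rot: [0.733, 0.68, 0.0, 0.0]
force: [0.1, 0.4, -0.1]
finger_gap: 0.185
gripper_force: 58.6
```

>>> move_arm(
  targets=[
    {"dx": 0, "dy": 0, "dz": -0.04, "rx": 0, "ry": 0, "rz": 0},
    {"dx": 0, "dy": 0, "dz": -0.02, "rx": 0, "ry": 0, "rz": 0},
    {"dx": 0, "dy": 0, "dz": 0, "rx": 0, "ry": 0, "rz": 0},
    {"dx": 0, "dy": 0, "dz": 0, "rx": 0, "ry": 0, "rz": 0},
    {"dx": 0, "dy": 0, "dz": 0, "rx": 0, "ry": 0, "rz": 0},
    {"dx": 0, "dy": 0, "dz": 0, "rx": 0, "ry": 0, "rz": 0},
    {"dx": 0, "dy": 0, "dz": 0, "rx": 0, "ry": 0, "rz": 0},
    {"dx": 0, "dy": 0, "dz": 0, "rx": 0, "ry": 0, "rz": 0},
    {"dx": 0, "dy": 0, "dz": 0, "rx": 0, "ry": 0, "rz": 0},
    {"dx": 0, "dy": 0, "dz": 0, "rx": 0, "ry": 0, "rz": 0},
  ],
)

```text
t: 45.55
tcp_pos: [0.5532, -0.1805, 0.069]
tool_rot: [0.733, 0.68, -0.0, 0.0]
force: [-1.5, 0.5, 3.8]
finger_gap: 0.185
gripper_force: 59.0
```

>>> move_arm(
  targets=[
    {"dx": 0, "dy": 0, "dz": 0, "rx": 0, "ry": 0, "rz": 0},
    {"dx": 0, "dy": 0, "dz": 0, "rx": 0, "ry": 0, "rz": 0},
    {"dx": 0, "dy": 0, "dz": 0, "rx": 0, "ry": 0, "rz": 0},
    {"dx": 0, "dy": 0, "dz": 0, "rx": 0, "ry": 0, "rz": 0},
    {"dx": 0, "dy": 0, "dz": 0, "rx": 0, "ry": 0, "rz": 0},
    {"dx": 0, "dy": 0, "dz": 0, "rx": 0, "ry": 0, "rz": 0},
    {"dx": 0, "dy": 0, "dz": 0, "rx": 0, "ry": 0, "rz": 0},
    {"dx": 0, "dy": 0, "dz": 0, "rx": 0, "ry": 0, "rz": 0},
    {"dx": 0, "dy": 0, "dz": 0.2, "rx": 0, "ry": 0, "rz": 0},
    {"dx": 0, "dy": 0, "dz": 0.6, "rx": 0, "ry": 0, "rz": 0},
  ],
  claw=60,
)

```text
t: 46.8
tcp_pos: [0.5527, -0.1802, 0.089]
tool_rot: [0.733, 0.68, -0.0, -0.001]
force: [-0.7, -0.0, -0.7]
finger_gap: 0.601
gripper_force: 0.0
```

>>> move_arm(
  targets=[
    {"dx": 0, "dy": 0, "dz": 0.8, "rx": 0, "ry": 0, "rz": 0},
    {"dx": 0, "dy": 0, "dz": 0.8, "rx": 0, "ry": 0, "rz": 0},
    {"dx": 0, "dy": 0, "dz": 0.8, "rx": 0, "ry": 0, "rz": 0},
    {"dx": 0, "dy": 0, "dz": 0.8, "rx": 0, "ry": 0, "rz": 0},
    {"dx": 0, "dy": 0, "dz": 0.8, "rx": 0, "ry": 0, "rz": 0},
    {"dx": 0, "dy": 0, "dz": 0.4, "rx": 0, "ry": 0, "rz": 0},
    {"dx": 0, "dy": 0, "dz": 0, "rx": 0, "ry": 0, "rz": 0},
    {"dx": 0, "dy": 0, "dz": 0, "rx": 0, "ry": 0, "rz": 0},
    {"dx": 0, "dy": 0, "dz": 0, "rx": 0, "ry": 0, "rz": 0},
    {"dx": 0, "dy": 0, "dz": 0, "rx": 0, "ry": 0, "rz": 0},
  ],
)

```text
t: 48.05
tcp_pos: [0.5529, -0.1803, 0.1982]
tool_rot: [0.733, 0.68, -0.0, -0.001]
force: [-0.3, 0.4, 0.5]
finger_gap: 0.6
gripper_force: 0.0
```

```bash
python3 - <<'E'
from h import *
a=cams.snapshot("side")[:,:,::-1]
L=lambda im:(255*(im/255.)**.7).astype(np.uint8)
cv2.imwrite("pics/e1.png",cv2.resize(L(a[160:380,190:400]),(572,600),interpolation=2))
E
```

```text
(no output)
```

View pics/e1.png

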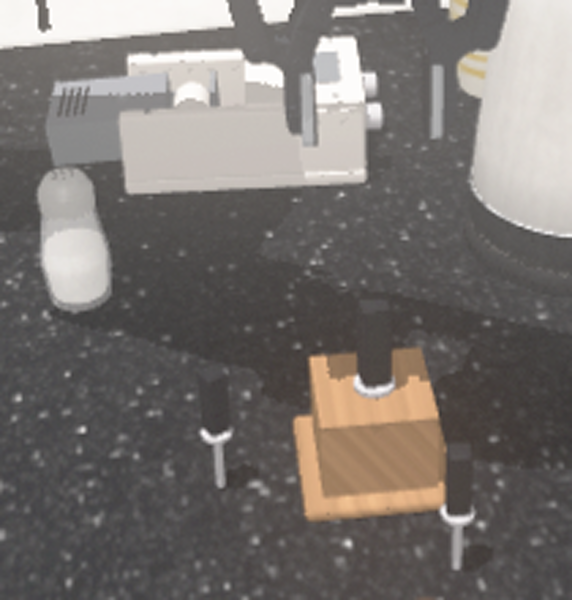

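The tool is seated upright in the stand at (375,385), the slide is fully out at (110,110), and the gripper is clear. Handing in.

```bash
python3 -c "
from station import order
print(order.sign_off())"
```

```text
the job is handed in; nothing more can be done
None
```

The job is handed in at about 48 s of the 69 s: the slide was pushed to its outer stop with the button held down, the pin was drawn out and the tool is upright in its stand; I saw no verdict, and I did not check directly that the button sprang back up.

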